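# Clamp a specimen carrier under the sprung roller arm of a stage

## Robot

A 7-joint arm with a two-finger parallel gripper is mounted at the origin on a cart in front of the work surface, level with it; the furniture and walls round the work are solid. World frame = base frame: x ahead of the robot, y to its left, z up, the work surface at z = 0. Lengths are in m, angles in rad, forces in N, time in s.
With the tool pointing down it reaches from about 0.4 to 0.9 m from the base axis. Payload 5.5 kg.
Tool frame: the origin (TCP) lies on the centre line of the jaws, within the pads' length; the fingertips stand 8 mm ahead of it and the grasp point (between the pads) lies 11 mm behind it; z points along the fingers, y is the direction in which the jaws open and shut (so a half turn about z gives the same grasp; the last joint's range is limited). The gripper opens to 85 mm and grips with 20 to 120 N. Pads are 22 mm wide; open, the fingers measure 114 mm over their backs; the gripper's body (76 mm by 85 mm) begins 54 mm behind the grasp point. The pads swing forward as they close: fully open they stand 13 mm farther back than shut.
Start: joints at [1.579, 0.501, -0.427, 1.55, 0.221, 1.138, -0.21], TCP at [0.164, -0.629, 0.239] pointing down, gripper open.
Joint ranges: [-2.88, 2.88], [-0.31, 2.03], [-1.54, 1.56], [0.2, 2.42], [-1.41, 4.55], [0.19, 2.02], [-2.57, 2.57]. Speed limits (rad/s): [2.57, 2.57, 3.14, 3.14, 3.14, 3.14, 3.14].

## Interface

Orientations are given as a 3x3 rotation matrix whose columns are the frame's x, y, z axes.
In Python, from workcell import ctrl gives the robot as it stands.
- The arm moves only by the tool play_rows, never from a script. Its argument "rows" is a list that holds one entry, the list of rows, each a list of 6 numbers: the shift along the tool's x, y, z scaled (see below), then the turn, a rotation vector about the tool's x, y, z scaled (see below). A call has 1 to 5 rows; each row is the pose to reach, as a shift and turn from the pose measured when the call began, along the tool's axes at that moment; what a row does not reach only later rows make up. The controller multiplies each number of a shift by 0.2 m and each number of a turn by 45 degrees. A row lasts 1/10 s, in which the tool goes at most 50 mm and 8.59 degrees, less where a joint would pass 70% of its speed; a pose out of reach is approached as far as the arm can. A call with a number of a shift or a turn outside -1 to 1 is refused whole. A call with a gripper value outside its range is refused whole. "hand" is the opening in per cent of the stroke, from 0 (shut) to 100 (fully open), set as the call begins (left out, the last holds). The fingers move at their own pace and stop on an object; "newtons" is the grip in N (left out, the last holds). Time passes only in rows, so rows that repeat a pose let the fingers close. It gives the time, the measured TCP pose, the force and the opening at its end, in the units of the state.
- ctrl.sense(): the state, without advancing time (a new reading comes with each control period).
- ctrl.snapshot(name): name is "scene" or "top" or "wrist"; returns a dict with "color" (480x640x3 uint8, blue, green, red), "vertical_fov" (degrees; the focal length in pixels is half the picture's height over the tangent of half this angle, whatever the lens; pixels are square), "cx", "cy" (the principal point, pixels), "R" (3x3) and "t" (3): a world point X has camera coordinates R X + t; the wrist camera has in their place "tool_from_camera" (4x4, takes a point from camera to tool coordinates, whose origin is the TCP and whose axes are the flange's). Camera axes: x right, y down, z forward; pixel columns grow to the right and rows downward; lengths in m; the calibration is good to about 2 mm. A picture is of the moment at which its call begins: read the wrist's pose just before it. There is no depth.
- ctrl.sign_off(): hands the job in, once; it reports no verdict.
Trained networks look in a picture, given as the dict that the camera call returned (one of the last four; its "shot" number tells which), for a name from the list of things; names that differ only in an ending like _2 or _b are one class to them, and where a whole thing is asked for, a point or a joint stands for the part that bears it (a point fixed in the world has none). Each returns a list of dicts, best first, with "p" (0 to 1); they miss things now and then, are a little off and sometimes report something else, mostly with a low value. They report only what shows in the picture. A call takes as long as a camera call.
- ctrl.trace(picture, name): "region" (480x640 bool, what is visible of it) and "uv" ([column, row] in pixels, amid what is visible of it).
The state is a dict: "t": time; "joint_pos": joint angles; "joint_vel": joint speeds; "tau": joint torques, N m; "eef_pos": TCP position; "orientation": TCP orientation; "ft_force": force on the tool from outside, world axes, zero at the start; "ft_torque": the same for the moment, N m; "gripper_width": finger opening in m.
Only numpy, scipy, OpenCV 4.12 (cv2) and the standard library are available. Lean on these libraries where they do the work, as an engineer would, in place of code of your own. Each camera call takes 0.05 s, during which the arm holds its last target.

## Task

Pick up the white specimen carrier by its blue grip tab and load it into the clamping stage: enter its ramped nose between the blue rails, push it under the red sprung hold-down arm so that the roller is forced up onto the carrier, and slide it on along the bed until the orange sprung stop bar is pressed right home. Then let go, leaving the carrier flat, clamped by the roller and against the stop; push gently without ramming the stop or flinging the arm up, and leave the other things where they stand.

Things in the scene. Friction and masses are not known exactly. Their poses are not given: they have to be found in the camera images.
- carrier: loose white plastic specimen carrier, 120 to 210 g, 120 (x) x 60 (y) x 16 mm. Origin on the middle line of its underside, x towards the nose (face at x = +55; rear at x = -65), z up. In the middle 34 mm of its width the last 24 mm is a ramp, 3 mm high at the nose, 16 mm high at x = +31; beside it full-height cheeks run to the nose and meet the stop bar. Blue grip tab on top near the rear
- carrier_tab (a point): centre of the blue grip tab, which is 34 (carrier x) x 12 (carrier y) x 30 mm high; this point is 46 mm behind the carrier's origin (x = -46) and 31 mm above its underside; the tab spans 16 to 46 mm above the underside; grip it across its 12 mm, from above
- stage: fixed grey clamping stage, base 230 (x) x 110 (y) mm. Origin at the centre of its underside on the worktop, x is the direction in which the carrier is slid in, z up. The bed is 14 mm above the worktop. The roller stands over x = -8, the red arm reaches back to a pivot at x = +95, 38 mm above the bed. A seated carrier's origin is at x = -23 to +1 on the middle line, as the stop is set
- rail_mouth (a point): middle of the bed, on its surface, where the two straight blue rails begin (stage x = -70, z = 14 mm). The rails' inner faces are 63 mm apart, they are 10 mm high above the bed and run to x = +60; on this near side they flare outwards to about 74 mm apart at x = -108
- roller (a point): axis of the black roller (14 mm diameter, 17 mm wide, turns freely) at the free end of the red sprung hold-down arm, 103 mm from the arm's pivot along x; at rest its underside is 5 mm above the bed
- hold_arm (a joint): angle of the sprung hold-down arm, rad: 0 at rest, grows as the roller rises; about 0.10 on the 16 mm carrier. It presses down with about 6.5 N at rest, 8 N on the carrier; the ramp goes under with a push of about 10 to 16 N; sliding on along the flat takes about 6 to 10 N
- stop_bar (a joint): how far the orange sprung bar is pressed in along the stage's x, in m: 0 free, 0.003 home against a hard stop (press it with less than 15 N); spring 0.6 N, 1.8 N at home, held by the clamped carrier's friction. The dark block carrying it was set by hand and stays put: the free bar's face is anywhere from stage x = +29 to +53 mm. That is not measured; feel or see it
- petri_dish_0: empty glass petri dish, 69 mm across, 15 mm high, bystander; origin at the centre of its underside
- crucible: white porcelain crucible with lid, 45 mm across, 49 mm high, bystander; origin at the centre of its underside
- beaker_100: small glass beaker, 55 mm across, 70 mm high, bystander; origin at the centre of its underside
- moisture_tin_2: aluminium tin, 60 mm across, 26 mm high, bystander; origin at the centre of its underside

How it is judged:
On the way:
1. the carrier's nose has forced the roller up and is beneath it (value of joint hold_arm above 0.07 rad and contact force between carrier and hold_arm above 2 N), for 0.1 s.
At the end, for the whole second after the job is handed in: the carrier lies flat on the bed (within 0.06 rad) between the rails (within 4 mm of the middle line and 0.08 rad of the stage's direction), the roller bears on its top with more than 3 N (arm at 0.07 to 0.16 rad), it holds the stop bar pressed in by more than 1.5 mm of its 3 mm, and it is at rest (value of joint stop_bar above 0.0015 m and value of joint hold_arm between 0.07 and 0.16 rad and contact force between carrier and hold_arm above 3 N and angle between the x axis of carrier and the x axis of stage, either way round below 0.08 rad and y of carrier in the frame of stage between -0.004 and 0.004 m and angle between carrier's own z axis and vertical below 0.06 rad and linear speed of carrier below 0.01 m/s); the robot touches nothing.
It fails at once if the stop bar is rammed: pressed by the carrier with more than 15 N (contact force between carrier and stop_bar above 15 N).
It fails at once if the hold-down arm is flung up beyond 0.3 rad (value of joint hold_arm above 0.3 rad).
It fails at once if a bystander is moved by more than 20 mm (distance of any of petri_dish_0, crucible, beaker_100, moisture_tin_2 from where it was at the start of the episode above 0.02 m).
It also fails if it takes over 72 s, if anything falls off the work surface, if the arm or the gripper's body presses on something with over 40 N, if the wrist force passes 120 N, or if a joint passes its speed limit or range.

## Working session

There is one attempt and no reset: what is moved stays moved. The work goes in short steps, Python scripts to look and compute and a tool call to move; the robot and the scene stay as the last step left them, time stands still between calls to the robot, and variables do not carry over. Pictures are saved under pics/ and viewed, and the job is handed in when it is done.

Besides the shell and the picture viewer there is one more tool, called after "Emit:" by a JSON object that holds its "fn" and its "kwargs". play_rows: Moves the arm, as the interface text tells. Shifts and turns lie within -1 to 1; 1 stands for 0.2 m of shift or 45 degrees of turn. Its arguments: {"type":"object","properties":{"rows":{"type":"array","items":{"type":"array","items":{"type":"array","items":{"type":"number"}}}},"hand":{"type":"number"},"newtons":{"type":"number"}},"required":["rows"]}

```bash
mkdir -p pics; ls
python3 - <<'E'
from workcell import ctrl
import cv2,numpy as np,pickle
s=ctrl.sense();print({k:np.round(v,3) for k,v in s.items()})
out={}
for n in ["scene","top"]:
    p=ctrl.snapshot(n);cv2.imwrite(f"pics/{n}0.png",p["color"])
    out[n]=p
    print(n,p["vertical_fov"],p["cx"],p["cy"],np.round(p["R"],3).tolist(),np.round(p["t"],3).tolist())
    for nm in ["carrier","carrier_tab","stage","roller","stop_bar","petri_dish_0","crucible","beaker_100","moisture_tin_2"]:
        try:
            r=ctrl.trace(p,nm);print(nm,[(round(d["p"],2),np.round(d["uv"],1).tolist(),int(d["region"].sum())) for d in r[:2]])
        except Exception as e: print(nm,e)
pickle.dump(out,open("s0.pkl","wb"))
print(ctrl.sense()["t"])
E
```

```text
pics
{'t': np.float64(0.0), 'joint_pos': array([ 1.579,  0.502, -0.427,  1.551,  0.221,  1.138, -0.21 ]), 'joint_vel': array([-0.001, -0.001, -0.001,  0.002, -0.   ,  0.   ,  0.001]), 'tau': array([-0.0000e+00, -5.6951e+01, -5.8160e+00, -2.8093e+01,  1.1000e-02,
        1.2000e-02,  0.0000e+00]), 'eef_pos': array([ 0.164, -0.628,  0.238]), 'orientation': array([[ 0.968,  0.252, -0.   ],
       [ 0.252, -0.968,  0.002],
       [ 0.   , -0.002, -1.   ]]), 'ft_force': array([-0.448,  0.675,  0.832]), 'ft_torque': array([ 0.033,  0.007, -0.017]), 'gripper_width': np.float64(0.085)}
scene 43.055202908274666 322.4863336213065 243.7159258352383 [[0.871, -0.492, -0.016], [-0.381, -0.652, -0.655], [0.312, 0.577, -0.755]] [-0.551, 0.223, 1.554]
carrier [(0.63, [239.7, 200.8], 663)]
carrier_tab [(0.56, [236.9, 204.6], 660), (0.31, [378.9, 415.9], 599)]
stage [(0.86, [299.9, 270.8], 2872), (0.41, [366.0, 256.0], 187)]
roller [(0.71, [235.6, 202.6], 723), (0.66, [309.9, 272.8], 299)]
stop_bar []
petri_dish_0 [(0.65, [217.2, 168.0], 339)]
crucible [(0.5, [366.6, 253.4], 207)]
beaker_100 [(0.79, [352.4, 221.3], 454)]
moisture_tin_2 [(0.61, [376.5, 415.8], 547)]
top 56.74990213326507 322.5441416601733 247.04183536627647 [[0.036, -0.999, -0.003], [-0.978, -0.034, -0.204], [0.204, 0.01, -0.979]] [-0.082, 0.588, 1.21]
carrier [(0.84, [222.5, 285.4], 814)]
carrier_tab [(0.98, [216.7, 291.0], 908)]
stage [(0.75, [330.4, 279.0], 2806)]
roller [(0.7, [344.9, 269.3], 287)]
stop_bar [(0.58, [346.9, 273.4], 328)]
petri_dish_0 []
crucible [(0.56, [352.3, 216.5], 176), (0.38, [325.9, 277.5], 2963)]
beaker_100 [(0.53, [312.1, 205.8], 340)]
moisture_tin_2 [(0.87, [492.3, 297.3], 423)]
1.0
```

Run:
```python
import cv2,pickle
o=pickle.load(open("s0.pkl","rb"))
c=o["scene"]["color"][140:300,180:420];cv2.imwrite("pics/sc.png",cv2.resize(c,None,fx=3.3,fy=3.3,interpolation=cv2.INTER_CUBIC))
c=o["top"]["color"][180:340,180:420];cv2.imwrite("pics/tc.png",cv2.resize(c,None,fx=3.3,fy=3.3,interpolation=cv2.INTER_CUBIC))
```

```text
(no output)
```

View pics/top0.png

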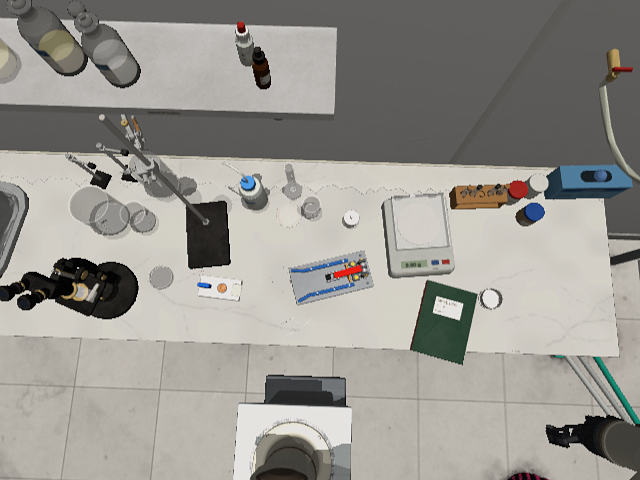

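View pics/scene0.png

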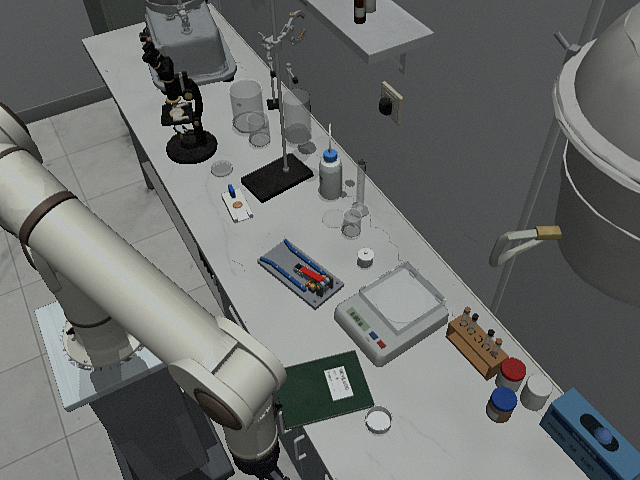

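```bash
sleep 1
```

```text
(no output)
```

View pics/tc.png

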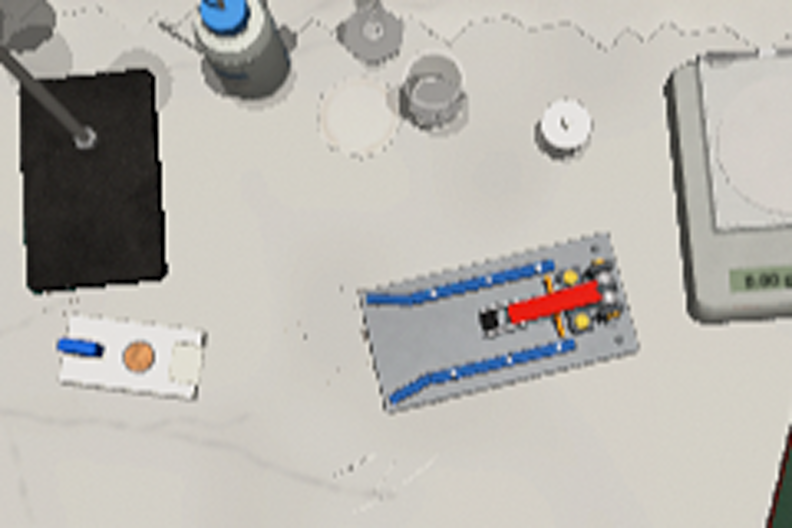

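View pics/sc.png

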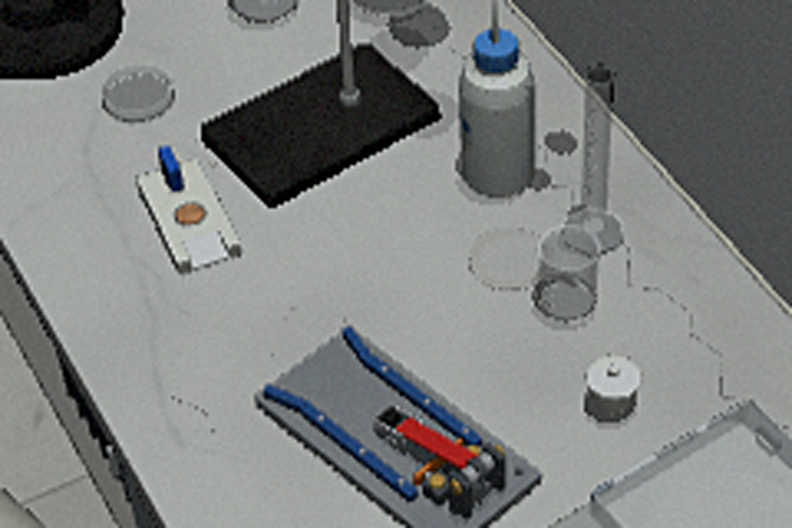

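The top view shows the carrier left at about (219,288), tab to the left and nose to the right, lying nearly square to the image. The stage is at about (330,277) with its mouth facing the carrier. Next I'll turn these pixels into positions.

```bash
cat > h.py <<'E'
import numpy as np,cv2
def K(p): 
    f=240/np.tan(np.radians(p["vertical_fov"])/2); return f,p["cx"],p["cy"]
def pose(p,s=None):
    if "R" in p: return np.array(p["R"]),np.array(p["t"])
    T=np.array(p["tool_from_camera"]);Ro=np.array(s["orientation"]);e=np.array(s["eef_pos"])
    Rw=Ro@T[:3,:3];c=Ro@T[:3,3]+e
    return Rw.T,-Rw.T@c
def ray(p,uv,s=None):
    f,cx,cy=K(p);R,t=pose(p,s)
    d=np.array([(uv[0]-cx)/f,(uv[1]-cy)/f,1.]);d=R.T@d
    return -R.T@t,d/np.linalg.norm(d)
def onz(p,uv,z,s=None):
    c,d=ray(p,uv,s);return c+d*(z-c[2])/d[2]
def tri(rays):
    A=0;b=0
    for c,d in rays:
        M=np.eye(3)-np.outer(d,d);A=A+M;b=b+M@c
    x=np.linalg.solve(A,b)
    return x,[np.linalg.norm((np.eye(3)-np.outer(d,d))@(x-c)) for c,d in rays]
def proj(p,X,s=None):
    f,cx,cy=K(p);R,t=pose(p,s);q=R@np.array(X)+t
    return np.array([cx+f*q[0]/q[2],cy+f*q[1]/q[2]])
E
python3 - <<'E'
from h import *;import pickle
o=pickle.load(open("s0.pkl","rb"));t=o["top"];s=o["scene"]
T=lambda x,y:(180+x/3.3,180+y/3.3); S=lambda x,y:(180+x/3.3,140+y/3.3)
# tab top ends (left,right)
for nm,a,b in [("tabL",(62,344),(163,153)),("tabR",(98,350),(178,186)),("disc",(138,356),(189,213)),("roller",(489,320),(392,418))]:
    print(nm,tri([ray(t,T(*a)),ray(s,S(*b))]))
for nm,a,z in [("carrier TL",(72,316),.016),("BL",(62,382),.016),("TR",(206,333),.016),("BR",(197,399),.016),
  ("stage TL",(360,290),.014),("stBL",(389,410),.014),("stTR",(608,235),.014),("stBR",(637,350),.014)]:
    print(nm,onz(t,T(*a),z).round(4))
for nm,a,z in [("tin",(492.3,297.3),.013),("cruc",(352,217),.04),("beak",(312,206),.04),("petri",(161,277),.01)]:
    print(nm,onz(t,a,z).round(3))
E
```

```text
tabL (array([0.47374431, 0.28806632, 0.04205417]), [np.float64(2.0157970913884708e-05), np.float64(2.0157970913781533e-05)])
tabR (array([0.4728841 , 0.26126299, 0.02267167]), [np.float64(0.0011626876063132831), np.float64(0.001162687606313325)])
disc (array([0.46853209, 0.22638692, 0.02048959]), [np.float64(0.0005860740886148193), np.float64(0.0005860740886147576)])
roller (array([ 0.51175676, -0.08094507,  0.02739288]), [np.float64(0.002128261786240404), np.float64(0.002128261786240413)])
carrier TL [0.5018 0.289  0.016 ]
BL [0.4433 0.2924 0.016 ]
TR [0.4909 0.1691 0.016 ]
BR [0.4326 0.1728 0.016 ]
stage TL [0.5344 0.0352 0.014 ]
stBL [0.4291 0.0044 0.014 ]
stTR [ 0.5921 -0.1846  0.014 ]
stBR [ 0.4895 -0.2119  0.014 ]
tin [ 0.469 -0.558  0.013]
cruc [ 0.688 -0.145  0.04 ]
beak [ 0.718 -0.025  0.04 ]
petri [0.495 0.41  0.01 ]
```

```bash
cat >> h.py <<'E'
from scipy.spatial.transform import Rotation as Ro
def plan(s,pos,A):
    """end-of-call shift/turn numbers to reach pos with tool x at world angle A deg, pointing down"""
    R0=np.array(s["orientation"]);a=np.radians(A)
    R1=np.array([[np.cos(a),np.sin(a),0],[np.sin(a),-np.cos(a),0],[0,0,-1]])
    d=R0.T@(np.array(pos)-np.array(s["eef_pos"]));r=Ro.from_matrix(R0.T@R1).as_rotvec()
    print("shift",np.round(d/0.2,3),"turn",np.round(np.degrees(r)/45,3),"dist",np.linalg.norm(d).round(4),"deg",np.degrees(np.linalg.norm(r)).round(1))
def st(s):
    R=np.array(s["orientation"]);print("t",round(float(s["t"]),2),"pos",np.round(s["eef_pos"],4),"ang",np.degrees(np.arctan2(R[1,0],R[0,0])).round(2),"z",R[:,2].round(3),"F",np.round(s["ft_force"],2),"w",round(float(s["gripper_width"]),4),"q",np.round(s["joint_pos"],2))
E
cat > p.py <<'E'
import sys
from workcell import ctrl
from h import *
s=ctrl.sense();st(s)
a=list(map(float,sys.argv[1:]))
plan(s,a[:3],a[3])
E
python3 p.py .33 -.52 .25 30
```

```text
t 1.0 pos [ 0.1639 -0.629   0.2393] ang 14.6 z [ 0. -0. -1.] F [ 0.05  0.21 -0.16] w 0.0857 q [ 1.58  0.5  -0.43  1.55  0.22  1.14 -0.21]
shift [ 0.941 -0.318 -0.053] turn [ 0.     0.    -0.342] dist 0.199 deg 15.4
```

Emit:
{"fn": "play_rows", "kwargs": {"rows": [[[0.235,-0.08,-0.013,0,0,-0.085],[0.47,-0.16,-0.026,0,0,-0.17],[0.7,-0.24,-0.04,0,0,-0.255],[0.94,-0.32,-0.053,0,0,-0.34],[0.94,-0.32,-0.053,0,0,-0.34]]]}}

```text
t: 1.5
eef_pos: [0.3388, -0.5133, 0.2513]
orientation: [[0.86, 0.511, 0.006], [0.511, -0.86, 0.002], [0.006, 0.002, -1.0]]
ft_force: [0.5, 0.5, 0.8]
gripper_width: 0.0854
```

```bash
python3 p.py .45 -.37 .25 45;python3 p.py .48 -.36 .25 45
```

```text
t 1.5 pos [ 0.3388 -0.5133  0.2513] ang 30.73 z [ 0.006  0.002 -1.   ] F [0.48 0.46 0.78] w 0.0854 q [ 1.36  0.45 -0.55  1.63  0.25  1.13 -0.29]
shift [ 0.844 -0.332  0.011] turn [ 0.003 -0.007 -0.317] dist 0.1814 deg 14.3
t 1.5 pos [ 0.3388 -0.5133  0.2513] ang 30.73 z [ 0.006  0.002 -1.   ] F [0.48 0.46 0.78] w 0.0854 q [ 1.36  0.45 -0.55  1.63  0.25  1.13 -0.29]
shift [ 0.999 -0.298  0.012] turn [ 0.003 -0.007 -0.317] dist 0.2084 deg 14.3
```

Emit:
{"fn": "play_rows", "kwargs": {"rows": [[[0.21,-0.083,0,0,0,-0.08],[0.42,-0.166,0,0,0,-0.16],[0.63,-0.25,0,0,0,-0.24],[0.845,-0.33,0,0,0,-0.32],[0.845,-0.33,0,0,0,-0.32]]]}}

```text
t: 2.0
eef_pos: [0.4559, -0.3626, 0.2532]
orientation: [[0.696, 0.718, 0.01], [0.718, -0.696, 0.004], [0.01, 0.004, -1.0]]
ft_force: [-0.3, 0.4, 0.3]
gripper_width: 0.0855
```

```bash
python3 p.py .48 -.19 .25 57
```

```text
t 2.0 pos [ 0.4559 -0.3626  0.2532] ang 45.88 z [ 0.01   0.004 -1.   ] F [-0.27  0.37  0.26] w 0.0855 q [ 1.15  0.41 -0.67  1.71  0.27  1.12 -0.37]
shift [ 0.703 -0.514  0.021] turn [ 0.006 -0.012 -0.247] dist 0.1743 deg 11.1
```

Emit:
{"fn": "play_rows", "kwargs": {"rows": [[[0.18,-0.13,0,0,0,-0.06],[0.35,-0.26,0.01,0,0,-0.12],[0.53,-0.39,0.02,0,-0.01,-0.19],[0.7,-0.51,0.02,0,-0.01,-0.25],[0.7,-0.51,0.02,0,-0.01,-0.25]]]}}

```text
t: 2.5
eef_pos: [0.4815, -0.1841, 0.251]
orientation: [[0.534, 0.846, 0.006], [0.846, -0.534, -0.0], [0.003, 0.005, -1.0]]
ft_force: [0.6, 0.3, 0.5]
gripper_width: 0.0852
```

```bash
cat > w.py <<'E'
import sys,pickle
from workcell import ctrl
from h import *
n=sys.argv[1]
s=ctrl.sense();p=ctrl.snapshot("wrist");st(s)
cv2.imwrite(f"pics/{n}.png",p["color"]);pickle.dump((s,p),open(n+".pkl","wb"))
for nm in sys.argv[2:]:
    print(nm,[(round(d["p"],2),np.round(d["uv"],1).tolist(),int(d["region"].sum())) for d in ctrl.trace(p,nm)[:2]])
E
python3 w.py w1;  python3 p.py .485 0.0 .25 65
```

```text
t 2.5 pos [ 0.4815 -0.1841  0.251 ] ang 57.75 z [ 0.006 -0.    -1.   ] F [0.6  0.33 0.54] w 0.0852 q [ 0.99  0.3  -0.8   1.87  0.24  1.07 -0.47]
t 2.55 pos [ 0.4809 -0.1879  0.2508] ang 57.48 z [ 0.006 -0.002 -1.   ] F [ 0.49 -0.67 -0.24] w 0.0853 q [ 0.99  0.3  -0.79  1.87  0.25  1.07 -0.47]
shift [ 0.803 -0.488  0.002] turn [ 0.008 -0.001 -0.167] dist 0.1879 deg 7.5
```

View pics/w1.png

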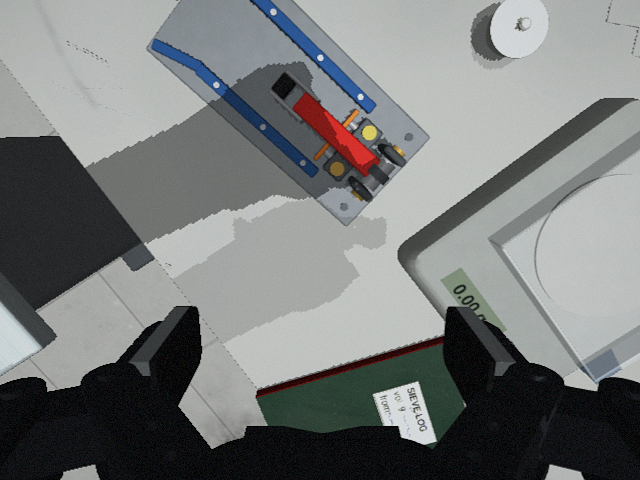

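The stage fills the upper middle of the wrist view: roller at (284,86), stop bar ends near (351,118) and (320,153). Its mouth is cut off, so I'll back up for a second view.

Emit:
{"fn": "play_rows", "kwargs": {"rows": [[[-0.2,0,0,0,0,0],[-0.4,0,0,0,0,0],[-0.4,0,0,0,0,0],[-0.4,0,0,0,0,0]]]}}

```text
t: 2.95
eef_pos: [0.4368, -0.2579, 0.2506]
orientation: [[0.542, 0.84, 0.005], [0.84, -0.542, -0.002], [0.001, 0.006, -1.0]]
ft_force: [0.3, -0.2, -0.3]
gripper_width: 0.0856
```

```bash
python3 w.py w2 stage roller stop_bar hold_arm;  python3 p.py .485 -0.05 .25 65
```

```text
t 2.95 pos [ 0.4368 -0.2579  0.2506] ang 57.16 z [ 0.005 -0.002 -1.   ] F [ 0.34 -0.21 -0.26] w 0.0856 q [ 1.14  0.28 -0.77  1.89  0.22  1.06 -0.29]
stage [(0.67, [334.8, 41.5], 16215)]
roller [(0.76, [353.4, 32.4], 2760)]
stop_bar [(0.54, [320.3, 37.5], 393)]
hold_arm [(0.57, [353.1, 32.4], 2869)]
t 3.2 pos [ 0.4385 -0.2546  0.2508] ang 57.56 z [ 0.006 -0.002 -1.   ] F [ 1.11 -0.18 -0.63] w 0.0854 q [ 1.13  0.28 -0.77  1.89  0.22  1.06 -0.29]
shift [ 0.988 -0.352  0.003] turn [ 0.008 -0.002 -0.165] dist 0.2098 deg 7.4
```

View pics/w2.png

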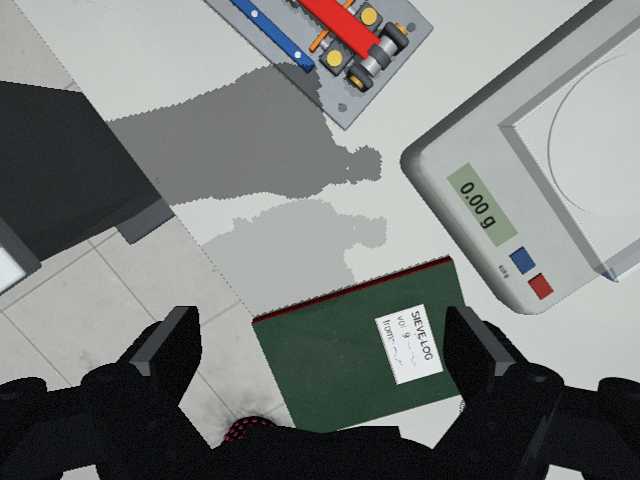

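The second view cut off more of the stage, because the camera looks ahead along tool x. I'll go forward past the first viewpoint instead.

Emit:
{"fn": "play_rows", "kwargs": {"rows": [[[0.24,-0.085,0,0,0,-0.04],[0.49,-0.17,0,0,0,-0.08],[0.73,-0.26,0,0,0,-0.12],[0.98,-0.35,0,0,0,-0.16],[0.98,-0.35,0,0,0,-0.16]]]}}

```text
t: 3.7
eef_pos: [0.4856, -0.0436, 0.2516]
orientation: [[0.416, 0.909, 0.008], [0.909, -0.416, 0.001], [0.004, 0.007, -1.0]]
ft_force: [0.4, 0.6, -0.2]
gripper_width: 0.0853
```

```bash
python3 w.py w3 ;  python3 p.py .48 0.12 .25 80
```

```text
t 3.7 pos [ 0.4856 -0.0436  0.2516] ang 65.44 z [ 0.008  0.001 -1.   ] F [ 0.42  0.58 -0.25] w 0.0853 q [ 0.82  0.26 -0.91  1.93  0.24  1.05 -0.61]
t 3.75 pos [ 0.4855 -0.0453  0.2514] ang 65.32 z [ 0.008  0.    -1.   ] F [-0.42  1.03 -0.67] w 0.0853 q [ 0.83  0.26 -0.9   1.93  0.24  1.05 -0.61]
shift [ 0.74  -0.37   0.007] turn [ 0.01  -0.003 -0.326] dist 0.1654 deg 14.7
```

View pics/w3.png

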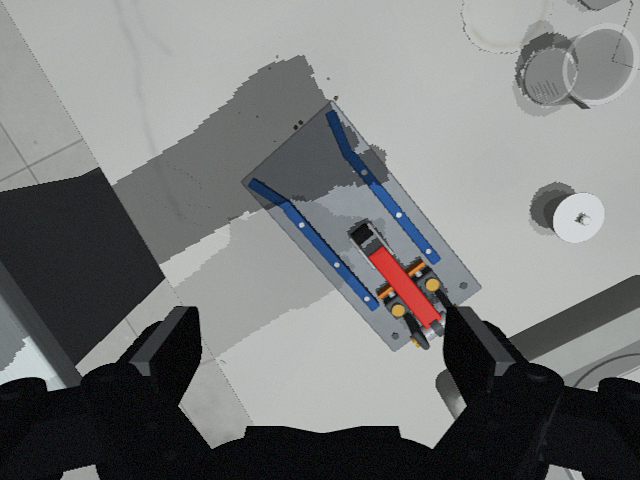

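Run:
```python
import pickle,cv2
s,p=pickle.load(open("w3.pkl","rb"))
c=p["color"][90:360,230:490];cv2.imwrite("pics/w3c.png",cv2.resize(c,None,fx=3,fy=2.2,interpolation=cv2.INTER_CUBIC))
```

```text
(no output)
```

View pics/w3c.png

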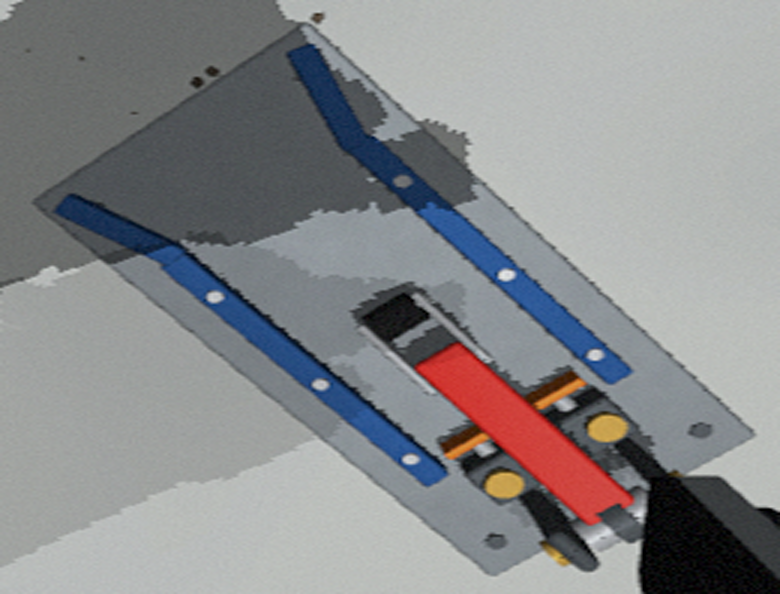

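Emit:
{"fn": "play_rows", "kwargs": {"rows": [[[0.185,-0.09,0,0,0,-0.08],[0.37,-0.18,0,0,0,-0.16],[0.55,-0.27,0,0,0,-0.24],[0.74,-0.37,0,0.01,0,-0.32],[0.74,-0.37,0,0.01,0,-0.32]]]}}

```text
t: 4.25
eef_pos: [0.4793, 0.1259, 0.252]
orientation: [[0.169, 0.986, 0.001], [0.986, -0.169, 0.006], [0.006, 0.0, -1.0]]
ft_force: [0.2, 0.2, -0.0]
gripper_width: 0.0852
```

```bash
python3 w.py w4 carrier carrier_tab;  python3 p.py .471 0.272 .2 85
```

```text
t 4.25 pos [0.4793 0.1259 0.252 ] ang 80.27 z [ 0.001  0.006 -1.   ] F [ 0.17  0.17 -0.  ] w 0.0852 q [ 0.55  0.32 -1.01  1.91  0.3   1.08 -0.75]
carrier [(0.86, [287.8, 77.0], 10636)]
carrier_tab [(0.58, [290.2, 77.2], 10630)]
t 4.4 pos [0.4803 0.1187 0.251 ] ang 79.65 z [-0.     0.001 -1.   ] F [-0.41 -1.01 -0.36] w 0.0854 q [ 0.55  0.32 -1.    1.91  0.3   1.08 -0.75]
shift [ 0.745 -0.183  0.256] turn [-0.    -0.002 -0.119] dist 0.1618 deg 5.4
```

View pics/w4.png

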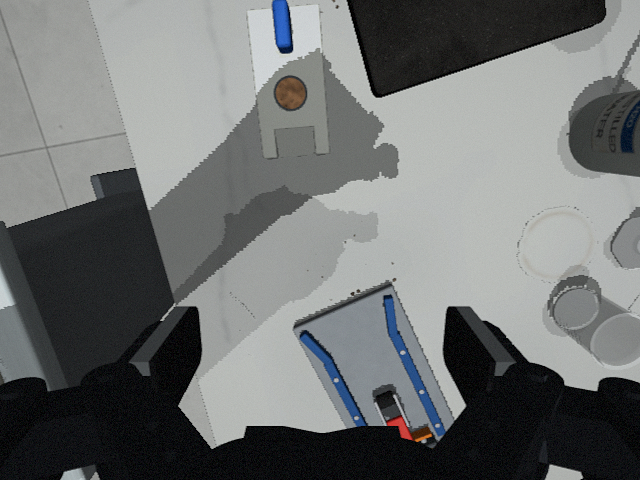

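The carrier shows clearly at (288,80), tab at (283,25), nose towards the robot-side bottom of the picture. I'll fit the stage and carrier poses now.

```bash
cat > fit.py <<'E'
from h import *;import pickle
from scipy.optimize import least_squares
s3,p3=pickle.load(open("w3.pkl","rb"));s4,p4=pickle.load(open("w4.pkl","rb"));o=pickle.load(open("s0.pkl","rb"))
C=lambda x,y:(230+x/3,90+y/2.2)
T=lambda x,y:(180+x/3.3,180+y/3.3)
obj=[(-.115,-.055,.014),(-.115,.055,.014),(.115,.055,.014),(.115,-.055,.014),(-.07,-.0315,.024),(-.07,.0315,.024)]
px=[C(35,202),C(307,25),C(752,433),C(495,574),C(183,243),C(345,148)]
pt=[T(389,410),T(360,290),T(608,235),T(637,350)]
ob=[obj[0],obj[1],obj[2],obj[3]]
def w(q,X):
    c,n=np.cos(q[2]),np.sin(q[2]);return np.array([q[0]+c*X[0]-n*X[1],q[1]+n*X[0]+c*X[1],X[2]+(q[3] if len(q)>3 else 0)])
def fit(sets,q0):
    f=lambda q:np.concatenate([(proj(p,w(q,X),s)-u)/sg for p,s,X,u,sg in sets])
    r=least_squares(f,q0);print(np.round(r.x,4),"yaw",np.degrees(r.x[2]).round(2));print(np.round(r.fun.reshape(-1,2),1).tolist());return r.x
W=[(p3,s3,X,u,1) for X,u in zip(obj,px)];TT=[(o["top"],None,X,u,1) for X,u in zip(ob,pt)]
q0=[.51,-.09,-1.3]
if __name__=="__main__":
    print("stage w3");fit(W,q0);fit(W,q0+[0.]);print("top");fit(TT,q0);print("both");fit(W+TT,q0+[0.])
    # roller and stop bar
    q=fit(W,q0)
    def tostage(X): 
        c,n=np.cos(q[2]),np.sin(q[2]);d=X[:2]-q[:2];return np.array([c*d[0]+n*d[1],-n*d[0]+c*d[1]])
    print("roller top",tostage(onz(p3,C(405,312),.033,s3)))
    for u in [(442,447),(579,375)]:
        for z in (.024,.030): print("bar front top?",z,tostage(onz(p3,C(*u),z,s3)))
    for u in [(447,470),(608,382)]: print("rail end",tostage(onz(p3,C(*u),.024,s3)))
    # carrier w4
    cw=[((.055,-.03,.016),(329,153)),((.055,.03,.016),(265,158)),((-.065,.03,.016),(247,12)),((-.065,-.03,.016),(319,5))]
    # carrier x toward image bottom
    ct=[((-.065,.03,.016),T(72,316)),((-.065,-.03,.016),T(62,382)),((.055,.03,.016),T(206,333)),((.055,-.03,.016),T(197,399))]
    print("carrier")
    for flip in (1,-1):
        fit([(p4,s4,(X[0],flip*X[1],X[2]),np.array(u),1) for X,u in cw],[.47,.23,-1.66])
    fit([(o["top"],None,X,np.array(u),1) for X,u in ct],[.47,.23,-1.66])
E
python3 fit.py
```

```text
stage w3
[ 0.5139 -0.0886 -1.2962] yaw -74.27
[[-2.4, -1.0], [0.1, -3.6], [2.8, 0.8], [-0.7, 2.0], [-0.0, 3.2], [0.3, -0.1]]
[ 0.5139 -0.0898 -1.2956 -0.007 ] yaw -74.23
[[-0.5, -0.6], [0.3, -1.7], [0.4, -0.9], [-1.5, -0.6], [0.9, 3.0], [0.2, 0.6]]
top
[ 0.5114 -0.0892 -1.3047] yaw -74.75
[[-1.0, 0.3], [-0.3, 0.1], [0.4, -0.8], [1.0, 0.4]]
both
[ 0.5137 -0.0898 -1.2966 -0.0073] yaw -74.29
[[-0.5, -0.7], [0.3, -1.6], [0.1, -0.8], [-1.7, -0.7], [0.9, 3.0], [0.2, 0.7], [-0.4, -0.0], [0.0, 0.0], [0.2, -1.4], [1.0, -0.5]]
[ 0.5139 -0.0886 -1.2962] yaw -74.27
[[-2.4, -1.0], [0.1, -3.6], [2.8, 0.8], [-0.7, 2.0], [-0.0, 3.2], [0.3, -0.1]]
roller top [-0.00912082  0.00334143]
bar front top? 0.024 [ 0.04793387 -0.02603883]
bar front top? 0.03 [ 0.04542278 -0.02512713]
bar front top? 0.024 [0.0498566  0.02666595]
bar front top? 0.03 [0.04731362 0.02670319]
rail end [ 0.05744725 -0.0314998 ]
rail end [0.05824792 0.03168767]
carrier
[ 0.4711  0.2264 -1.6549] yaw -94.82
[[-65.1, 8.5], [66.0, -2.4], [72.1, -6.8], [-73.3, 7.2]]
[ 0.4713  0.2275 -1.6596] yaw -95.09
[[1.8, 1.5], [-1.4, 2.1], [-1.0, -1.6], [0.6, -1.3]]
[ 0.4667  0.2259 -1.6548] yaw -94.81
[[0.3, -0.1], [-0.3, 0.3], [0.2, -0.4], [-0.3, 0.1]]
```

```bash
python3 p.py .475 0.17 .22 85
```

```text
t 4.4 pos [0.4803 0.1187 0.251 ] ang 79.65 z [-0.     0.001 -1.   ] F [-0.41 -1.01 -0.36] w 0.0854 q [ 0.55  0.32 -1.    1.91  0.3   1.08 -0.75]
shift [ 0.247 -0.072  0.155] turn [-0.    -0.002 -0.119] dist 0.0602 deg 5.4
```

Emit:
{"fn": "play_rows", "kwargs": {"rows": [[[0.12,-0.036,0.08,0,0,-0.06],[0.25,-0.07,0.155,0,0,-0.12],[0.25,-0.07,0.155,0,0,-0.12],[0.25,-0.07,0.155,0,0,-0.12],[0.25,-0.07,0.155,0,0,-0.12]]]}}

```text
t: 4.9
eef_pos: [0.4762, 0.1683, 0.2201]
orientation: [[0.09, 0.996, -0.0], [0.996, -0.09, 0.0], [0.0, -0.0, -1.0]]
ft_force: [-0.5, -0.6, -0.3]
gripper_width: 0.0852
```

```bash
python3 w.py w5
python3 - <<'E'
import pickle,cv2
s,p=pickle.load(open("w5.pkl","rb"))
c=p["color"][0:250,180:430];cv2.imwrite("pics/w5c.png",cv2.resize(c,None,fx=2.4,fy=2.4,interpolation=cv2.INTER_CUBIC))
E
```

```text
t 4.9 pos [0.4762 0.1683 0.2201] ang 84.84 z [-0.  0. -1.] F [-0.49 -0.63 -0.32] w 0.0852 q [ 0.43  0.39 -1.    1.92  0.38  1.04 -0.82]
```

View pics/w5c.png

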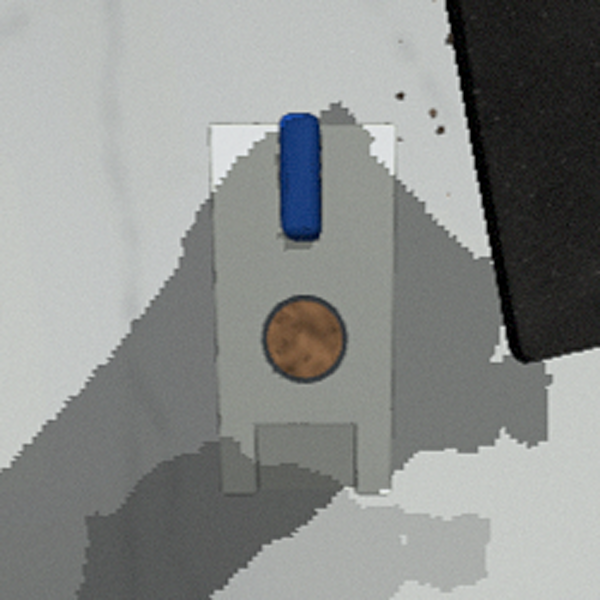

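```bash
python3 - <<'E'
from fit import *
s,p=pickle.load(open("w5.pkl","rb"))
U=lambda x,y:np.array((180+x/2.4,y/2.4))
c=[((-.065,-.03,.016),U(210,124)),((-.065,.03,.016),U(395,124)),((.055,-.03,.016),U(222,494)),((.055,.03,.016),U(391,491))]
tb=[((-.029,-.006,.046),U(281,239)),((-.029,.006,.046),U(321,238)),((-.063,-.006,.046),U(280,114)),((-.063,.006,.046),U(320,113))]
S=[(p,s,X,u,1) for X,u in c+tb]
q=fit(S,[.47,.23,-1.66]);q=fit(S,[.47,.23,-1.66,0.]);print("tab",w(q,(-.046,0,.031)))
print(tri([ray(p,U(305,338),s),ray(pickle.load(open('w4.pkl','rb'))[1],(290.5,92.5),s4)]), w(q,(0,0,.016)))
E
python3 p.py .4745 .2728 .12 85
```

```text
[ 0.4711  0.2279 -1.6598] yaw -95.1
[[-0.8, -0.3], [1.1, -0.4], [-0.4, 1.3], [0.7, 2.4], [-0.2, -0.7], [0.0, -0.3], [-0.6, -0.7], [0.1, -0.3]]
[ 0.471   0.2284 -1.6596 -0.0054] yaw -95.09
[[-0.1, 0.4], [0.5, 0.3], [0.1, -0.4], [0.2, 0.7], [-0.0, -0.9], [-0.1, -0.5], [-0.4, 0.1], [-0.0, 0.5]]
tab [0.47504707 0.2741817  0.02561577]
(array([0.47098676, 0.22692635, 0.0173049 ]), [np.float64(6.663066361972272e-06), np.float64(6.663066361937358e-06)]) [0.47096806 0.22836291 0.01061577]
t 4.95 pos [0.4763 0.1685 0.2203] ang 84.84 z [ 0.  0. -1.] F [0.09 0.73 1.45] w 0.0852 q [ 0.43  0.39 -1.    1.92  0.38  1.04 -0.82]
shift [ 0.519 -0.056  0.502] turn [ 0.    -0.001 -0.003] dist 0.1447 deg 0.2
```

Emit:
{"fn": "play_rows", "kwargs": {"rows": [[[0.17,-0.02,0.17,0,0,0],[0.34,-0.04,0.33,0,0,0],[0.52,-0.055,0.5,0,0,0],[0.525,-0.055,0.6,0,0,0],[0.525,-0.055,0.7,0,0,0]]], "hand": 60}}

```text
t: 5.45
eef_pos: [0.475, 0.2747, 0.0794]
orientation: [[0.089, 0.996, 0.0], [0.996, -0.089, 0.001], [0.001, 0.0, -1.0]]
ft_force: [1.4, -0.1, 1.2]
gripper_width: 0.0513
```

```bash
python3 p.py .475 .2735 .028 84.9
```

```text
t 5.45 pos [0.475  0.2747 0.0794] ang 84.87 z [ 0.     0.001 -1.   ] F [ 1.39 -0.08  1.16] w 0.0513 q [ 0.05  0.66 -0.81  1.92  0.63  0.85 -1.19]
shift [-0.006  0.     0.257] turn [ 0.    -0.001 -0.001] dist 0.0514 deg 0.0
```

Emit:
{"fn": "play_rows", "kwargs": {"rows": [[[-0.003,0,0.09,0,0,0],[-0.006,0,0.17,0,0,0],[-0.006,0,0.23,0,0,0],[-0.006,0,0.257,0,0,0],[-0.006,0,0.257,0,0,0]]]}}

```text
t: 5.95
eef_pos: [0.4749, 0.273, 0.0277]
orientation: [[0.09, 0.996, -0.0], [0.996, -0.09, 0.0], [0.0, -0.0, -1.0]]
ft_force: [0.1, -0.7, 0.1]
gripper_width: 0.0513
```

```bash
python3 p.py .475 .2735 .028 84.9; python3 w.py w6
```

```text
t 5.95 pos [0.4749 0.273  0.0277] ang 84.84 z [-0.  0. -1.] F [ 0.06 -0.68  0.11] w 0.0513 q [ 0.    0.73 -0.75  1.93  0.71  0.76 -1.24]
shift [ 0.002  0.    -0.002] turn [-0.    -0.    -0.001] dist 0.0005 deg 0.1
t 5.95 pos [0.4749 0.273  0.0277] ang 84.84 z [-0.  0. -1.] F [ 0.06 -0.68  0.11] w 0.0513 q [ 0.    0.73 -0.75  1.93  0.71  0.76 -1.24]
```

View pics/w6.png

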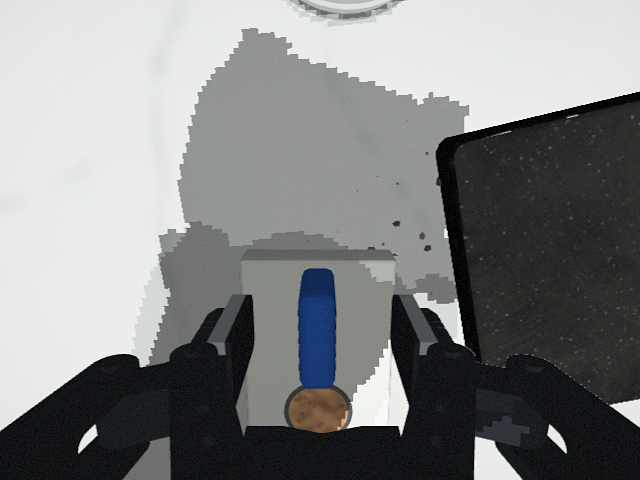

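The tab at (317,330) sits centred between the pads, so I'll close.

Emit:
{"fn": "play_rows", "kwargs": {"rows": [[[0,0,0,0,0,0],[0,0,0,0,0,0],[0,0,0,0,0,0],[0,0,0,0,0,0],[0,0,0,0,0,0]]], "hand": 0, "newtons": 70}}

```text
t: 6.5
eef_pos: [0.4755, 0.274, 0.0291]
orientation: [[0.09, 0.996, 0.002], [0.996, -0.09, 0.001], [0.001, 0.001, -1.0]]
ft_force: [-1.6, -0.7, 6.6]
gripper_width: 0.0102
```

Emit:
{"fn": "play_rows", "kwargs": {"rows": [[[0,0,0,0,0,0],[0,0,-0.03,0,0,0],[0,0,-0.1,0,0,0],[0,0,-0.2,0,0,0],[0,0,-0.2,0,0,0]]]}}

```text
t: 7.0
eef_pos: [0.4771, 0.2753, 0.072]
orientation: [[0.089, 0.996, 0.006], [0.996, -0.09, 0.004], [0.004, 0.005, -1.0]]
ft_force: [0.1, 1.0, -1.1]
gripper_width: 0.011
```

```bash
python3 w.py w7
python3 - <<'E'
import pickle,cv2
from workcell import ctrl
for n in("scene","top"): cv2.imwrite(f"pics/{n}7.png",cv2.resize(ctrl.snapshot(n)["color"][140:320,150:390],None,fx=3.3,fy=3.3))
E
```

```text
t 7.0 pos [0.4771 0.2753 0.072 ] ang 84.87 z [ 0.006  0.004 -1.   ] F [ 0.14  0.95 -1.13] w 0.011 q [ 0.05  0.67 -0.8   1.92  0.65  0.83 -1.2 ]
```

View pics/w7.png

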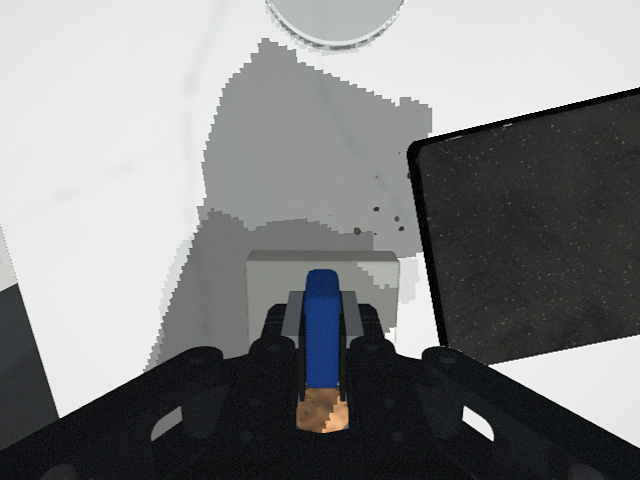

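View pics/scene7.png

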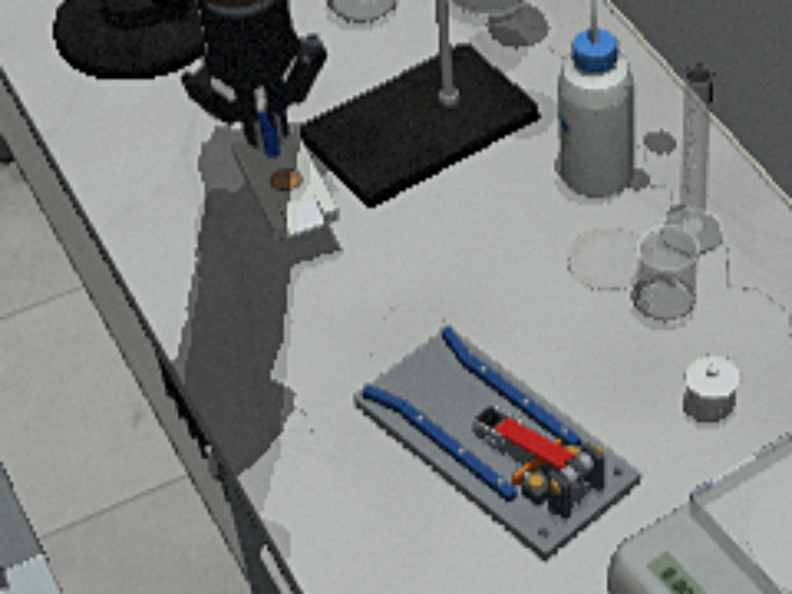

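Lift is good: the carrier hangs level and the tab is held in the pads. Next is the pre-insertion pose, with the nose about 15 mm before the base edge.

```bash
cat > sp.py <<'E'
# usage: sp.py tab_stage_x  dy  underside_z   -> plan in stage frame
import sys
from workcell import ctrl
from h import *
SX,SY,YAW=.5139,-.0892,-74.3
OFF=.029
def tost(X):
    a=np.radians(YAW);d=np.array(X)[:2]-[SX,SY];return np.array([np.cos(a)*d[0]+np.sin(a)*d[1],-np.sin(a)*d[0]+np.cos(a)*d[1]])
if __name__=="__main__":
    x,y,z=map(float,sys.argv[1:4]);a=np.radians(YAW)
    s=ctrl.sense();st(s);print("TCP in stage",tost(s["eef_pos"]).round(4),"origin",(tost(s["eef_pos"])[0]+.046).round(4),"underside",(s["eef_pos"][2]-OFF).round(4))
    R=np.array(s["orientation"]);F=np.array(s["ft_force"]);print("F along stage",np.array([np.cos(a)*F[0]+np.sin(a)*F[1],-np.sin(a)*F[0]+np.cos(a)*F[1],F[2]]).round(2),"tq",np.round(s["ft_torque"],3))
    P=[SX+np.cos(a)*x-np.sin(a)*y,SY+np.sin(a)*x+np.cos(a)*y,z+OFF];plan(s,P,YAW+180)
E
python3 sp.py -.231 0 .045
```

```text
t 7.15 pos [0.4756 0.2735 0.0691] ang 84.84 z [ 0.002  0.001 -1.   ] F [-0.12 -0.42 -2.15] w 0.0106 q [ 0.04  0.67 -0.8   1.92  0.65  0.83 -1.2 ]
TCP in stage [-0.3596  0.0612] origin -0.3136 underside 0.0401
F along stage [ 0.37 -0.23 -2.15] tq [0.015 0.055 0.001]
shift [-0.71  -0.057 -0.026] turn [ 0.003 -0.001 -0.464] dist 0.1425 deg 20.9
```

Emit:
{"fn": "play_rows", "kwargs": {"rows": [[[-0.17,-0.01,-0.026,0,0,-0.12],[-0.35,-0.03,-0.026,0,0,-0.24],[-0.53,-0.04,-0.026,0,0,-0.36],[-0.71,-0.057,-0.026,0,0,-0.464],[-0.71,-0.057,-0.026,0,0,-0.464]]]}}

```text
t: 7.65
eef_pos: [0.4494, 0.1259, 0.0721]
orientation: [[-0.266, 0.964, -0.003], [0.964, 0.266, -0.005], [-0.004, -0.004, -1.0]]
ft_force: [-0.4, 1.2, -1.4]
gripper_width: 0.0109
```

Emit:
{"fn": "play_rows", "kwargs": {"rows": [[[0,0,0,0,0,0],[0,0,0,0,0,0]]]}}

```text
t: 7.85
eef_pos: [0.4489, 0.1255, 0.0716]
orientation: [[-0.265, 0.964, -0.005], [0.964, 0.265, -0.005], [-0.004, -0.006, -1.0]]
ft_force: [0.1, 0.4, -2.1]
gripper_width: 0.0105
```

```bash
python3 sp.py -.231 0 .018
python3 - <<'E'
import pickle,cv2
from workcell import ctrl
o={n:ctrl.snapshot(n) for n in("scene","top")}
pickle.dump(o,open("s8.pkl","wb"))
cv2.imwrite("pics/top8.png",cv2.resize(o["top"]["color"][220:340,200:400],None,fx=4,fy=4,interpolation=2))
cv2.imwrite("pics/scene8.png",cv2.resize(o["scene"]["color"][170:320,180:380],None,fx=4,fy=4,interpolation=2))
E
```

```text
t 7.85 pos [0.4489 0.1255 0.0716] ang 105.34 z [-0.005 -0.005 -1.   ] F [ 0.13  0.43 -2.15] w 0.0105 q [ 0.42  0.6  -0.92  2.11  0.69  0.78 -0.67]
TCP in stage [-0.2243 -0.0044] origin -0.1783 underside 0.0426
F along stage [-0.38  0.24 -2.15] tq [0.084 0.07  0.019]
shift [0.034 0.023 0.123] turn [-0.007  0.005 -0.008] dist 0.0258 deg 0.5
```

View pics/top8.png

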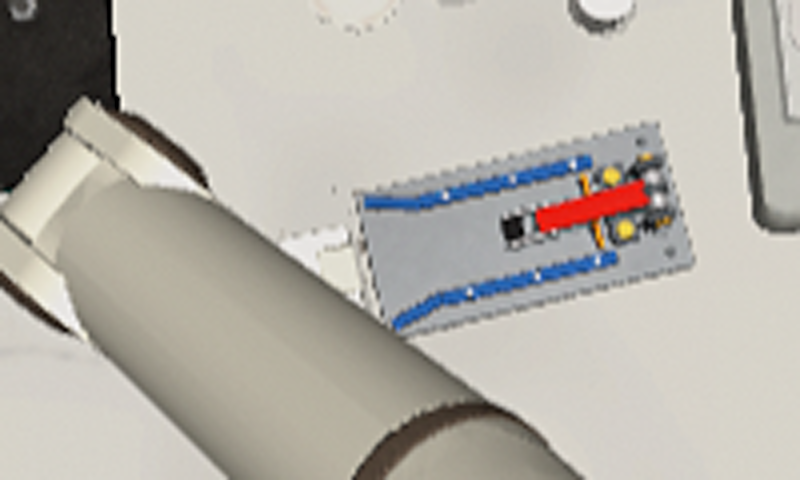

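View pics/scene8.png

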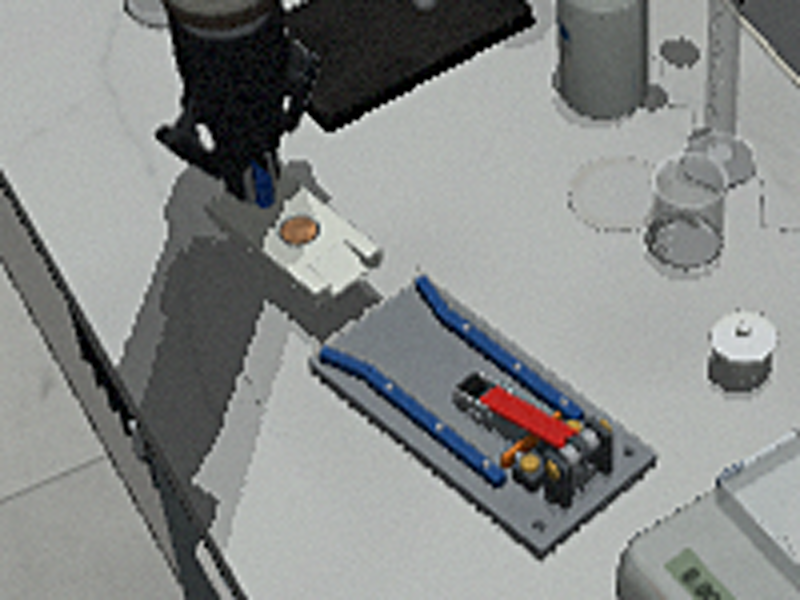

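The carrier is level and lined up with the mouth, about 4 mm to one side. I'll correct that and lower it.

Emit:
{"fn": "play_rows", "kwargs": {"rows": [[[0.034,0.023,0.03,-0.007,0.005,-0.008],[0.034,0.023,0.08,-0.007,0.005,-0.008],[0.034,0.023,0.123,-0.007,0.005,-0.008],[0.034,0.023,0.123,-0.007,0.005,-0.008],[0.034,0.023,0.123,-0.007,0.005,-0.008]]]}}

```text
t: 8.45
eef_pos: [0.4513, 0.1349, 0.0468]
orientation: [[-0.273, 0.962, -0.0], [0.962, 0.273, 0.001], [0.001, -0.0, -1.0]]
ft_force: [0.8, 0.9, -2.3]
gripper_width: 0.0109
```

```bash
python3 sp.py -.17 0 .018
```

```text
t 8.45 pos [0.4513 0.1349 0.0468] ang 105.86 z [-0.     0.001 -1.   ] F [ 0.8   0.86 -2.32] w 0.0109 q [ 0.37  0.64 -0.87  2.11  0.75  0.73 -0.72]
TCP in stage [-0.2326  0.0004] origin -0.1866 underside 0.0178
F along stage [-0.61  1.   -2.32] tq [ 0.056 -0.014  0.014]
shift [-0.313 -0.003 -0.001] turn [-0.    -0.002  0.004] dist 0.0626 deg 0.2
```

Emit:
{"fn": "play_rows", "kwargs": {"rows": [[[-0.08,0,0,0,0,0],[-0.16,0,0,0,0,0],[-0.24,-0.003,0,0,0,0],[-0.31,-0.003,0,0,0,0.004],[-0.31,-0.003,0,0,0,0.004]]]}}

```text
t: 8.95
eef_pos: [0.4681, 0.0726, 0.0466]
orientation: [[-0.267, 0.964, -0.001], [0.964, 0.267, -0.0], [-0.0, -0.001, -1.0]]
ft_force: [-1.3, -0.3, -1.8]
gripper_width: 0.0107
```

```bash
python3 sp.py -.17 0 .014
python3 - <<'E'
import pickle,cv2
from workcell import ctrl
o={n:ctrl.snapshot(n) for n in("scene","top")}
cv2.imwrite("pics/top9.png",cv2.resize(o["top"]["color"][230:330,240:390],None,fx=5,fy=5,interpolation=2))
cv2.imwrite("pics/scene9.png",cv2.resize(o["scene"]["color"][190:310,210:360],None,fx=5,fy=5,interpolation=2))
E
```

```text
t 8.95 pos [0.4681 0.0726 0.0466] ang 105.46 z [-0.001 -0.    -1.   ] F [-1.28 -0.29 -1.8 ] w 0.0107 q [ 0.5   0.64 -0.87  2.1   0.75  0.74 -0.59]
TCP in stage [-0.1682 -0.0003] origin -0.1222 underside 0.0176
F along stage [-0.07 -1.31 -1.8 ] tq [-0.044  0.146 -0.121]
shift [0.009 0.001 0.018] turn [-0.001  0.    -0.005] dist 0.0041 deg 0.2
```

View pics/top9.png

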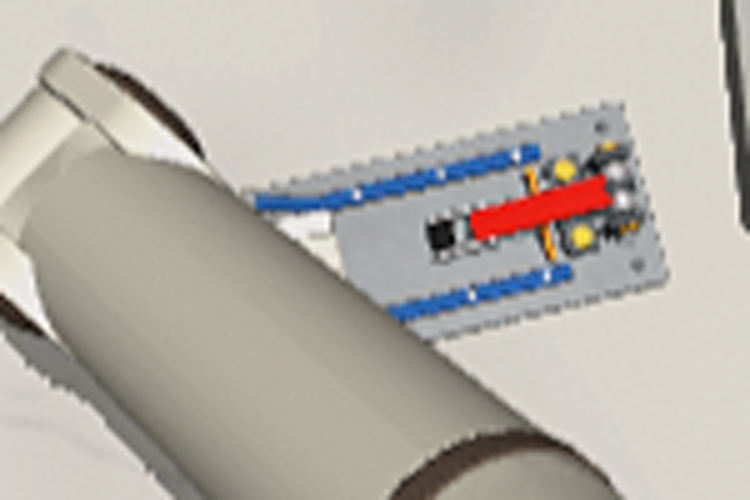

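View pics/scene9.png

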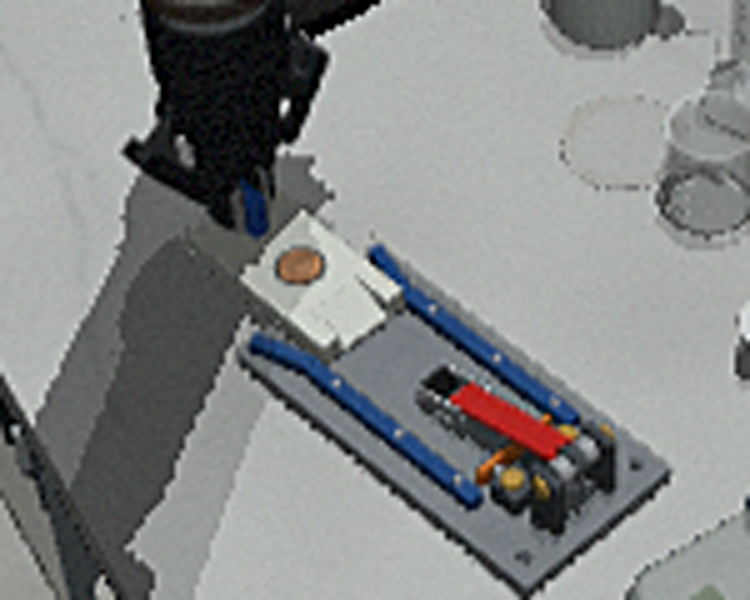

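The nose is at the rail bend between the rails. The side force and moment (-1.3 N, -0.12 N m) agree with light rubbing on the far rail, so I'll move about 1.5 mm off it and lower to the bed.

Emit:
{"fn": "play_rows", "kwargs": {"rows": [[[0.005,-0.008,0,0,0,0],[0.005,-0.008,0.008,0,0,0],[0.005,-0.008,0.015,0,0,0],[0.005,-0.008,0.015,0,0,0]]]}}

```text
t: 9.45
eef_pos: [0.4656, 0.0758, 0.0436]
orientation: [[-0.27, 0.963, -0.001], [0.963, 0.27, 0.001], [0.001, -0.0, -1.0]]
ft_force: [-0.2, -0.1, -2.3]
gripper_width: 0.0109
```

```bash
python3 sp.py -.14 -.0015 .014
```

```text
t 9.45 pos [0.4656 0.0758 0.0436] ang 105.66 z [-0.001  0.001 -1.   ] F [-0.19 -0.05 -2.26] w 0.0109 q [ 0.49  0.64 -0.86  2.11  0.75  0.73 -0.6 ]
TCP in stage [-0.1719 -0.0019] origin -0.1259 underside 0.0146
F along stage [-0.   -0.2  -2.26] tq [ 0.079  0.047 -0.046]
shift [-0.16   0.002  0.003] turn [-0.001 -0.002 -0.001] dist 0.0319 deg 0.1
```

Emit:
{"fn": "play_rows", "kwargs": {"rows": [[[-0.035,0,0,0,0,0],[-0.07,0,0,0,0,0],[-0.1,0,0.002,0,0,0],[-0.13,0,0.003,0,0,0],[-0.13,0,0.003,0,0,0]]]}}

```text
t: 9.95
eef_pos: [0.4731, 0.0496, 0.0431]
orientation: [[-0.268, 0.963, -0.0], [0.963, 0.268, 0.001], [0.001, -0.0, -1.0]]
ft_force: [0.1, -0.2, -0.5]
gripper_width: 0.0101
```

```bash
python3 sp.py -.12 -.0015 .0137
```

```text
t 9.95 pos [0.4731 0.0496 0.0431] ang 105.56 z [-0.     0.001 -1.   ] F [ 0.09 -0.18 -0.54] w 0.0101 q [ 0.54  0.65 -0.86  2.1   0.75  0.73 -0.54]
TCP in stage [-0.1446 -0.0017] origin -0.0986 underside 0.0141
F along stage [ 0.2   0.04 -0.54] tq [-0.136 -0.15  -0.032]
shift [-0.123  0.001  0.002] turn [-0.    -0.001 -0.003] dist 0.0246 deg 0.2
```

Emit:
{"fn": "play_rows", "kwargs": {"rows": [[[-0.025,0,0.002,0,0,0],[-0.05,0,0.003,0,0,0],[-0.075,0,0.004,0,0,0],[-0.1,0,0.004,0,0,0],[-0.12,0,0.004,0,0,0]]]}}

```text
t: 10.45
eef_pos: [0.4797, 0.0292, 0.0431]
orientation: [[-0.27, 0.963, 0.001], [0.963, 0.27, 0.004], [0.004, 0.002, -1.0]]
ft_force: [-2.9, 8.2, 9.2]
gripper_width: 0.0109
```

```bash
python3 sp.py -.10 -.0015 .0137
```

```text
t 10.45 pos [0.4797 0.0292 0.0431] ang 105.69 z [ 0.001  0.004 -1.   ] F [-2.91  8.17  9.19] w 0.0109 q [ 0.58  0.66 -0.86  2.09  0.75  0.74 -0.49]
TCP in stage [-0.1232 -0.0009] origin -0.0772 underside 0.0141
F along stage [-8.65 -0.6   9.19] tq [ 1.367  0.824 -0.096]
shift [-0.116 -0.003  0.001] turn [ 0.002 -0.005 -0.   ] dist 0.0233 deg 0.2
```

```bash
cat > v.py <<'E'
import sys,cv2,pickle
from workcell import ctrl
n=sys.argv[1]
o={k:ctrl.snapshot(k) for k in("scene","top")}
pickle.dump(o,open(n+".pkl","wb"))
a=cv2.resize(o["top"]["color"][235:315,280:385],None,fx=7,fy=7,interpolation=2)
b=cv2.resize(o["scene"]["color"][215:305,240:345],None,fx=7,fy=6,interpolation=2)
cv2.imwrite(f"pics/{n}t.png",a);cv2.imwrite(f"pics/{n}s.png",b)
E
python3 v.py a10; python3 sp.py -.10 -.0015 .0137
```

```text
t 10.55 pos [0.4798 0.0286 0.0431] ang 105.65 z [ 0.001  0.003 -1.   ] F [-2.32  6.52  8.21] w 0.0106 q [ 0.59  0.66 -0.86  2.09  0.75  0.74 -0.49]
TCP in stage [-0.1226 -0.0009] origin -0.0766 underside 0.0141
F along stage [-6.91 -0.47  8.21] tq [1.049 0.732 0.01 ]
shift [-0.113 -0.003  0.002] turn [ 0.002 -0.004 -0.001] dist 0.0226 deg 0.2
```

View pics/a10t.png

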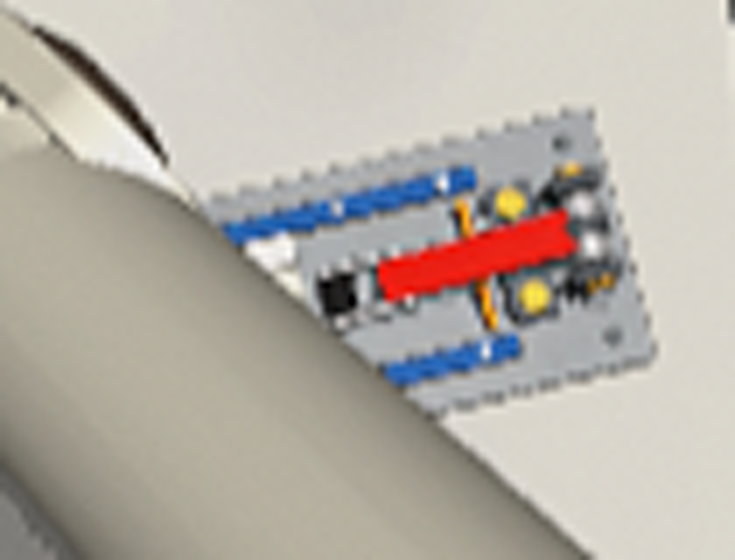

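View pics/a10s.png

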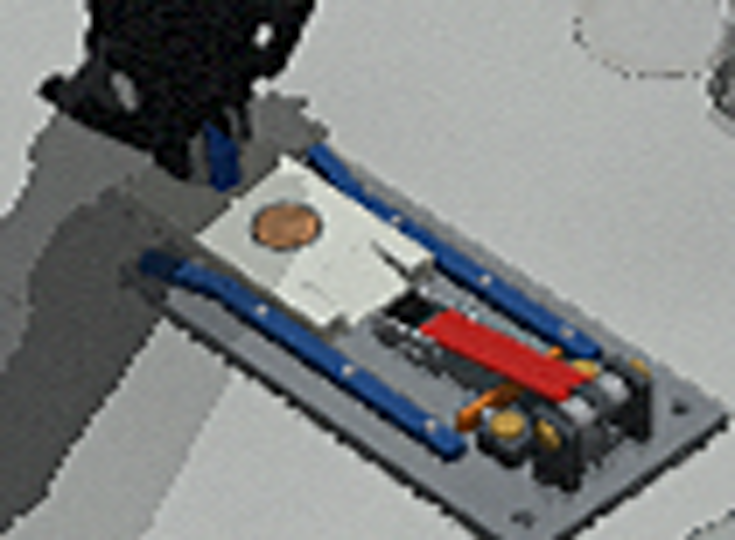

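Run:
```python
from h import *;import pickle
from sp import *
o=pickle.load(open("a10.pkl","rb"));t=o["top"];s=o["scene"]
T=lambda x,y:(280+x/7,235+y/7);S=lambda x,y:(240+x/7,215+y/6)
def tt(p): return tost(np.array(p)).round(4)
print("cheek+y end top",tt(onz(t,T(302,236),.030)),tt(onz(t,T(302,262),.030)))
print("roller",tt(onz(t,T(338,296),.033)),"bar",tt(onz(t,T(458,200),.026)),tt(onz(t,T(487,325),.026)))
print("rail end",tt(onz(t,T(476,178),.024)),tt(onz(t,T(520,345),.024)))
for n,u,z in [("cheek+y corner",(435,255),.03),("cheek-y corner",(338,325),.03),("roller l",(410,300),.033),("screw",(397,218),.024),("disc",(286,226),.03),("rail end -y",(460,440),.024),("rail end +y",(598,345),.024)]:
    print(n,tt(onz(s,S(*u),z)))
```

```text
cheek+y end top [-0.0182  0.0248] [-0.0207  0.0143]
roller [-0.0098 -0.0034] bar [0.0487 0.0248] [ 0.0474 -0.0287]
rail end [0.0585 0.0324] [ 0.0588 -0.0398]
cheek+y corner [-0.0227  0.0294]
cheek-y corner [-0.0201 -0.0249]
roller l [-0.0088  0.0028]
screw [-0.0533  0.0376]
disc [-0.0774  0.0006]
rail end -y [ 0.0564 -0.034 ]
rail end +y [0.0564 0.0399]
```

The nose is still about 5 mm short of the roller, so the 7–9 N is probably bed friction from pressing down. I'll unload vertically and see.

Emit:
{"fn": "play_rows", "kwargs": {"rows": [[[0,0,-0.005,0,0,0],[0,0,-0.006,0,0,0],[0,0,-0.006,0,0,0]]]}}

```text
t: 10.85
eef_pos: [0.4797, 0.0278, 0.0441]
orientation: [[-0.269, 0.963, 0.0], [0.963, 0.269, 0.003], [0.003, 0.001, -1.0]]
ft_force: [-0.5, -0.2, -2.4]
gripper_width: 0.0111
```

```bash
python3 sp.py -.10 -.0015 .014
```

```text
t 10.85 pos [0.4797 0.0278 0.0441] ang 105.62 z [ 0.     0.003 -1.   ] F [-0.52 -0.23 -2.43] w 0.0111 q [ 0.59  0.66 -0.86  2.09  0.75  0.74 -0.49]
TCP in stage [-0.1219 -0.0013] origin -0.0759 underside 0.0151
F along stage [ 0.08 -0.56 -2.43] tq [0.031 0.014 0.001]
shift [-0.109 -0.001  0.005] turn [ 0.001 -0.003 -0.002] dist 0.0219 deg 0.2
```

Emit:
{"fn": "play_rows", "kwargs": {"rows": [[[-0.02,0,0.001,0,0,0],[-0.04,0,0.002,0,0,0],[-0.06,0,0.002,0,0,0],[-0.075,0,0.002,0,0,0],[-0.075,0,0.002,0,0,0]]]}}

```text
t: 11.35
eef_pos: [0.4838, 0.0132, 0.0435]
orientation: [[-0.269, 0.963, 0.0], [0.963, 0.269, 0.003], [0.003, 0.001, -1.0]]
ft_force: [0.3, 0.7, -2.8]
gripper_width: 0.0111
```

```bash
python3 sp.py -.10 -.0015 .0145
```

```text
t 11.35 pos [0.4838 0.0132 0.0435] ang 105.59 z [ 0.     0.003 -1.   ] F [ 0.26  0.72 -2.78] w 0.0111 q [ 0.62  0.66 -0.86  2.08  0.75  0.74 -0.46]
TCP in stage [-0.1067 -0.0013] origin -0.0607 underside 0.0145
F along stage [-0.62  0.44 -2.78] tq [ 0.184  0.005 -0.078]
shift [-0.034 -0.001  0.   ] turn [ 0.001 -0.004 -0.003] dist 0.0067 deg 0.2
```

Emit:
{"fn": "play_rows", "kwargs": {"rows": [[[-0.015,0,0.001,0,0,0],[-0.03,0,0.001,0,0,0],[-0.045,0,0.001,0,0,0],[-0.06,0,0.001,0,0,0],[-0.075,0,0.001,0,0,0]]]}}

```text
t: 11.85
eef_pos: [0.4857, 0.0063, 0.0438]
orientation: [[-0.274, 0.962, -0.002], [0.962, 0.274, 0.012], [0.012, 0.002, -1.0]]
ft_force: [-7.7, 17.1, 6.3]
gripper_width: 0.0106
```

```bash
python3 sp.py -.08 -.0013 .0145; python3 v.py a12
```

```text
t 11.85 pos [0.4857 0.0063 0.0438] ang 105.9 z [-0.002  0.012 -1.   ] F [-7.74 17.14  6.32] w 0.0106 q [ 0.64  0.67 -0.87  2.08  0.75  0.75 -0.43]
TCP in stage [-0.0996 -0.0013] origin -0.0536 underside 0.0148
F along stage [-18.59  -2.82   6.32] tq [ 3.403  1.722 -0.233]
shift [-0.098 -0.001  0.   ] turn [ 0.002 -0.015  0.004] dist 0.0196 deg 0.7
```

View pics/a12s.png

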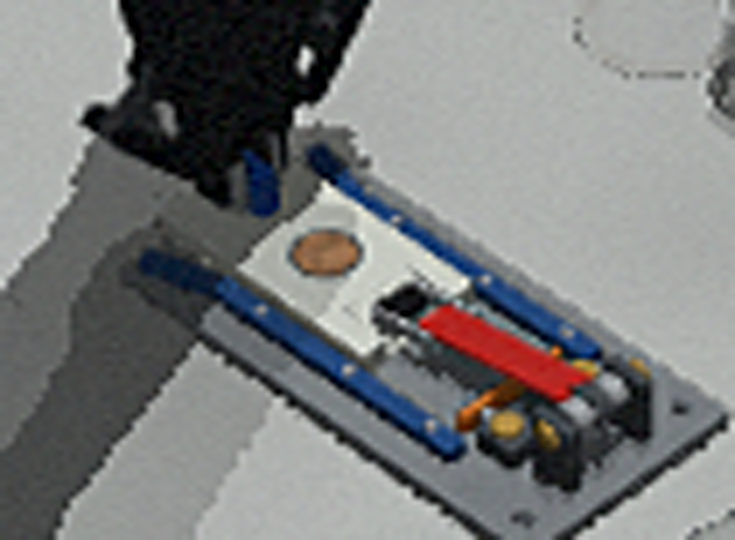

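The roller is at the start of the ramp. The arm is compliant, about 2.3 N/mm along the push, so I'll go on in modest steps.

Emit:
{"fn": "play_rows", "kwargs": {"rows": [[[-0.03,0,-0.001,0,0,0],[-0.045,0,-0.001,0,0,0],[-0.055,0,-0.001,0,0,0],[-0.065,0,-0.001,0,0,0],[-0.075,0,-0.001,0,0,0]]]}}

```text
t: 12.45
eef_pos: [0.4876, -0.0012, 0.0442]
orientation: [[-0.279, 0.96, -0.004], [0.96, 0.279, 0.02], [0.02, 0.002, -1.0]]
ft_force: [-8.9, 17.3, 7.4]
gripper_width: 0.0108
```

```bash
python3 sp.py -.08 -.0013 .0145
```

```text
t 12.45 pos [ 0.4876 -0.0012  0.0442] ang 106.19 z [-0.004  0.02  -1.   ] F [-8.88 17.33  7.45] w 0.0108 q [ 0.66  0.67 -0.87  2.07  0.74  0.75 -0.39]
TCP in stage [-0.0919 -0.0015] origin -0.0459 underside 0.0152
F along stage [-19.09  -3.86   7.45] tq [ 3.278  1.827 -0.293]
shift [-0.059  0.     0.002] turn [ 0.002 -0.026  0.011] dist 0.0119 deg 1.3
```

Emit:
{"fn": "play_rows", "kwargs": {"rows": [[[-0.03,0,-0.003,0,-0.015,0.005],[-0.045,0,-0.004,0,-0.026,0.01],[-0.055,0,-0.004,0,-0.035,0.01],[-0.065,0,-0.004,0,-0.035,0.01],[-0.075,0,-0.004,0,-0.035,0.01]]]}}

```text
t: 12.95
eef_pos: [0.4914, -0.016, 0.0442]
orientation: [[-0.271, 0.963, 0.003], [0.963, 0.271, -0.006], [-0.007, 0.001, -1.0]]
ft_force: [0.4, 1.4, -10.3]
gripper_width: 0.0104
```

```bash
python3 sp.py -.08 -.0013 .0145;python3 v.py a14
```

```text
t 12.95 pos [ 0.4914 -0.016   0.0442] ang 105.72 z [ 0.003 -0.006 -1.   ] F [  0.42   1.41 -10.27] w 0.0104 q [ 0.66  0.66 -0.85  2.06  0.76  0.75 -0.4 ]
TCP in stage [-0.0765 -0.0018] origin -0.0305 underside 0.0152
F along stage [ -1.25   0.78 -10.27] tq [0.985 0.009 0.045]
shift [0.017 0.003 0.003] turn [0.001 0.009 0.001] dist 0.0036 deg 0.4
```

View pics/a14s.png

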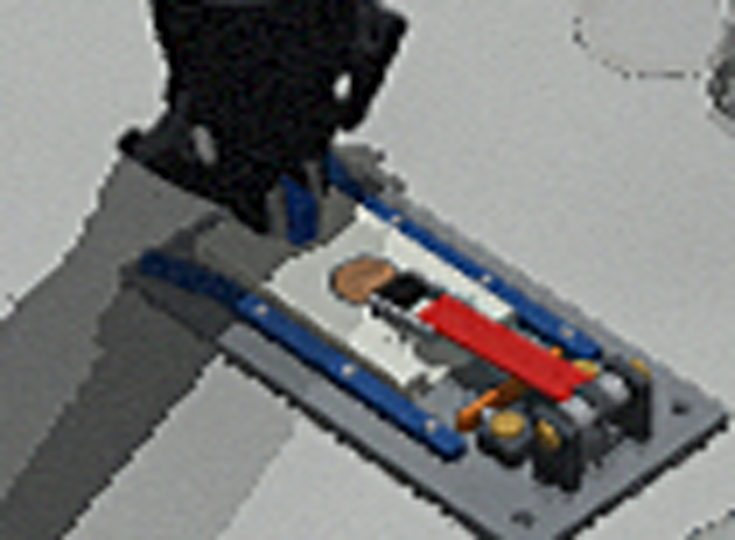

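The roller is up on the flat of the carrier, behind the ramp. I'll lower slightly to take up the vertical load and slide on towards the bar, still about 20 mm away.

Emit:
{"fn": "play_rows", "kwargs": {"rows": [[[-0.01,0,0.003,0,0.009,0],[-0.025,0,0.003,0,0.009,0],[-0.04,0,0.003,0,0.009,0],[-0.055,0,0.003,0,0.009,0],[-0.065,0,0.003,0,0.009,0]]]}}

```text
t: 13.55
eef_pos: [0.4954, -0.0298, 0.0438]
orientation: [[-0.269, 0.963, 0.001], [0.963, 0.269, -0.0], [-0.001, 0.001, -1.0]]
ft_force: [0.6, 1.5, -10.5]
gripper_width: 0.0108
```

```bash
python3 sp.py -.06 -.0013 .0145;python3 v.py a15
```

```text
t 13.55 pos [ 0.4954 -0.0298  0.0438] ang 105.63 z [ 0.001 -0.    -1.   ] F [  0.61   1.49 -10.5 ] w 0.0108 q [ 0.69  0.67 -0.86  2.05  0.75  0.76 -0.37]
TCP in stage [-0.0622 -0.0017] origin -0.0162 underside 0.0148
F along stage [ -1.27   0.99 -10.5 ] tq [ 0.84  -0.121  0.093]
shift [-0.011  0.002  0.001] turn [ 0.002  0.001 -0.001] dist 0.0023 deg 0.1
```

View pics/a15s.png

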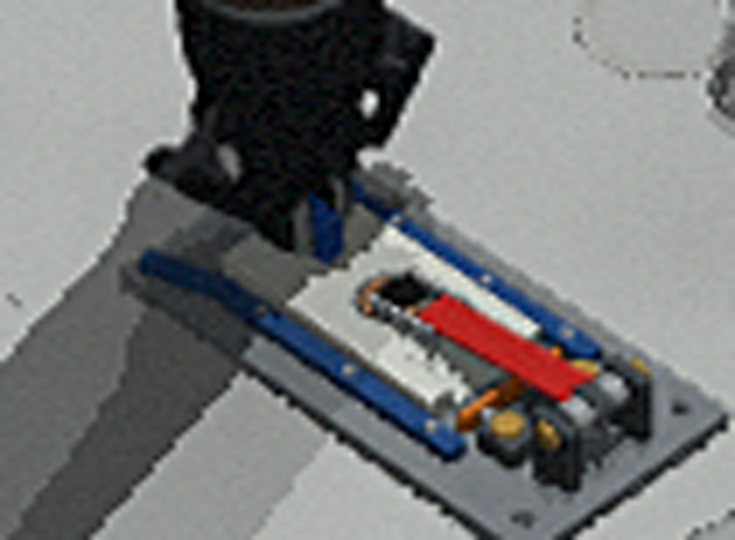

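View pics/a15t.png

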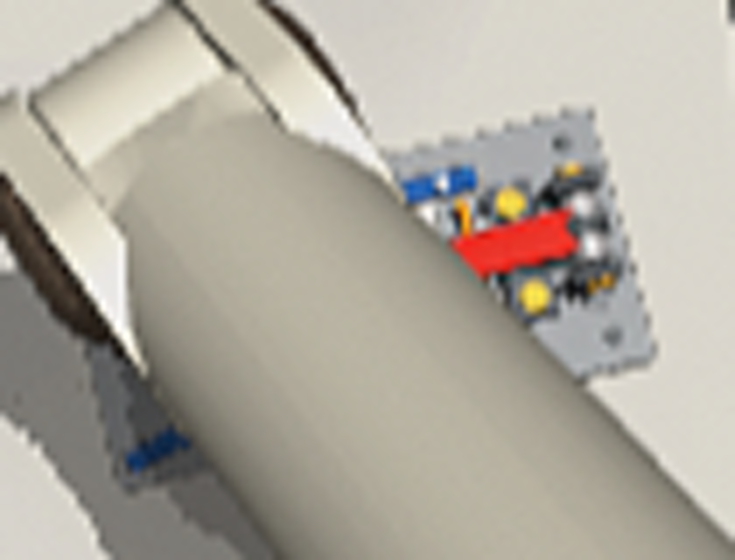

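The nose is about 6 mm from the bar and the push force is only about 1 N, because the grip is carrying the roller load. That makes the bar easy to feel. Small steps from here.

Emit:
{"fn": "play_rows", "kwargs": {"rows": [[[-0.005,0.001,0.001,0,0,0],[-0.01,0.001,0.001,0,0,0],[-0.015,0.001,0.001,0,0,0],[-0.02,0.001,0.001,0,0,0],[-0.02,0.001,0.001,0,0,0]]]}}

```text
t: 14.15
eef_pos: [0.4967, -0.0341, 0.0436]
orientation: [[-0.269, 0.963, 0.001], [0.963, 0.269, -0.001], [-0.001, 0.001, -1.0]]
ft_force: [0.1, 1.8, -8.9]
gripper_width: 0.0104
```

```bash
python3 sp.py -.06 -.0013 .0145
```

```text
t 14.15 pos [ 0.4967 -0.0341  0.0436] ang 105.6 z [ 0.001 -0.001 -1.   ] F [ 0.11  1.81 -8.9 ] w 0.0104 q [ 0.7   0.68 -0.85  2.05  0.75  0.76 -0.36]
TCP in stage [-0.0577 -0.0016] origin -0.0117 underside 0.0146
F along stage [-1.72  0.59 -8.9 ] tq [ 0.582 -0.003  0.066]
shift [0.012 0.002 0.   ] turn [ 0.001  0.002 -0.002] dist 0.0024 deg 0.1
```

Emit:
{"fn": "play_rows", "kwargs": {"rows": [[[-0.005,0.001,0,0,0,0],[-0.01,0.001,0,0,0,0],[-0.015,0.001,0,0,0,0],[-0.02,0.001,0,0,0,0],[-0.02,0.001,0,0,0,0]]]}}

```text
t: 14.65
eef_pos: [0.498, -0.0383, 0.0435]
orientation: [[-0.269, 0.963, 0.001], [0.963, 0.269, -0.001], [-0.002, 0.001, -1.0]]
ft_force: [-0.0, 1.1, -9.9]
gripper_width: 0.0107
```

```bash
python3 sp.py -.06 -.0013 .0145;python3 v.py a17
```

```text
t 14.65 pos [ 0.498  -0.0383  0.0435] ang 105.59 z [ 0.001 -0.001 -1.   ] F [-0.03  1.1  -9.91] w 0.0107 q [ 0.7   0.68 -0.85  2.05  0.76  0.76 -0.35]
TCP in stage [-0.0533 -0.0015] origin -0.0073 underside 0.0145
F along stage [-1.07  0.27 -9.91] tq [0.587 0.1   0.01 ]
shift [ 0.033  0.001 -0.   ] turn [ 0.001  0.002 -0.003] dist 0.0067 deg 0.2
```

View pics/a17s.png

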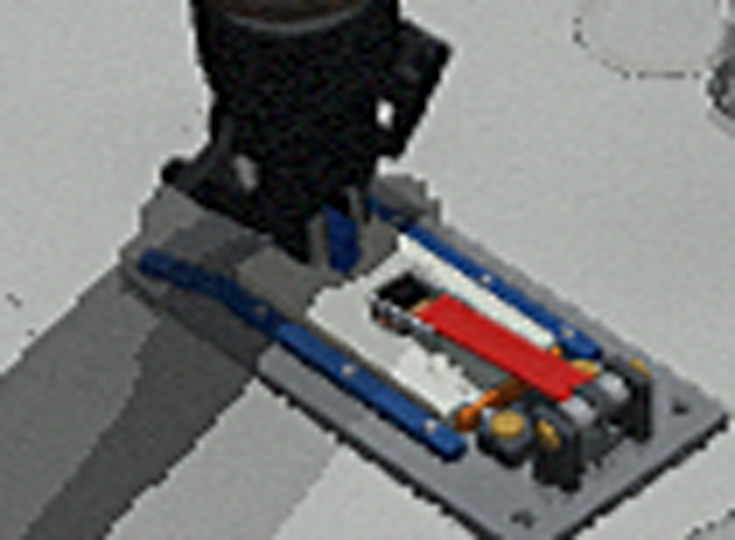

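View pics/a17t.png

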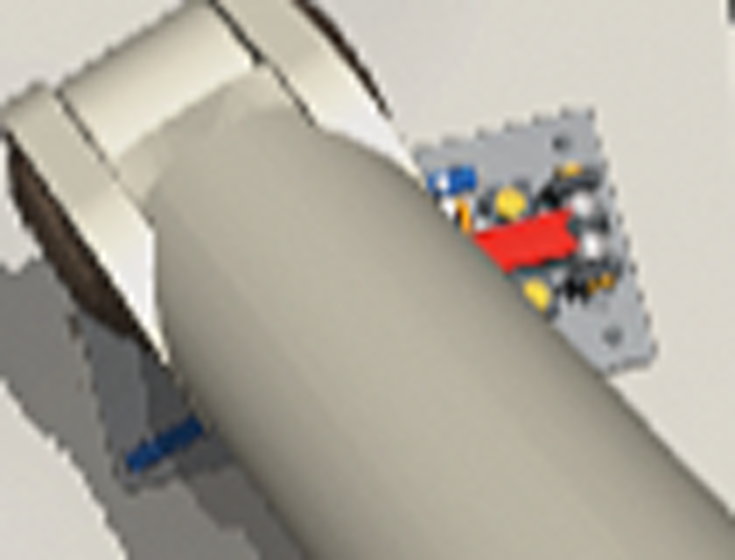

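The nose is about touching the bar. At about 2.3 N/mm, a command of 4 mm cannot exceed about 10 N.

Emit:
{"fn": "play_rows", "kwargs": {"rows": [[[-0.004,0.001,0,0,0,0],[-0.008,0.001,0,0,0,0],[-0.012,0.001,0,0,0,0],[-0.016,0.001,0,0,0,0],[-0.018,0.001,0,0,0,0]]]}}

```text
t: 15.25
eef_pos: [0.4989, -0.0414, 0.0435]
orientation: [[-0.269, 0.963, 0.001], [0.963, 0.269, -0.001], [-0.001, 0.001, -1.0]]
ft_force: [-1.3, 3.1, -8.5]
gripper_width: 0.0108
```

```bash
python3 sp.py -.06 -.0013 .0145
```

```text
t 15.25 pos [ 0.4989 -0.0414  0.0435] ang 105.6 z [ 0.001 -0.001 -1.   ] F [-1.28  3.1  -8.46] w 0.0108 q [ 0.71  0.68 -0.85  2.04  0.75  0.76 -0.34]
TCP in stage [-0.0501 -0.0015] origin -0.0041 underside 0.0145
F along stage [-3.33 -0.4  -8.46] tq [0.952 0.406 0.031]
shift [ 0.05   0.001 -0.   ] turn [ 0.001  0.002 -0.002] dist 0.01 deg 0.1
```

Emit:
{"fn": "play_rows", "kwargs": {"rows": [[[-0.004,0,0,0,0,0],[-0.008,0,0,0,0,0],[-0.012,0,0,0,0,0],[-0.015,0,0,0,0,0],[-0.015,0,0,0,0,0]]]}}

```text
t: 15.75
eef_pos: [0.4991, -0.0424, 0.0435]
orientation: [[-0.27, 0.963, 0.0], [0.963, 0.27, 0.001], [0.001, 0.0, -1.0]]
ft_force: [-3.9, 8.3, -5.5]
gripper_width: 0.0109
```

```bash
python3 sp.py -.06 -.0013 .0145; python3 v.py a19
```

```text
t 15.75 pos [ 0.4991 -0.0424  0.0435] ang 105.67 z [ 0.     0.001 -1.   ] F [-3.9   8.3  -5.47] w 0.0109 q [ 0.71  0.68 -0.85  2.04  0.75  0.77 -0.34]
TCP in stage [-0.049  -0.0015] origin -0.003 underside 0.0145
F along stage [-9.05 -1.51 -5.47] tq [ 1.723  0.765 -0.003]
shift [0.055 0.001 0.   ] turn [ 0.001 -0.001 -0.001] dist 0.011 deg 0.1
```

View pics/a19s.png

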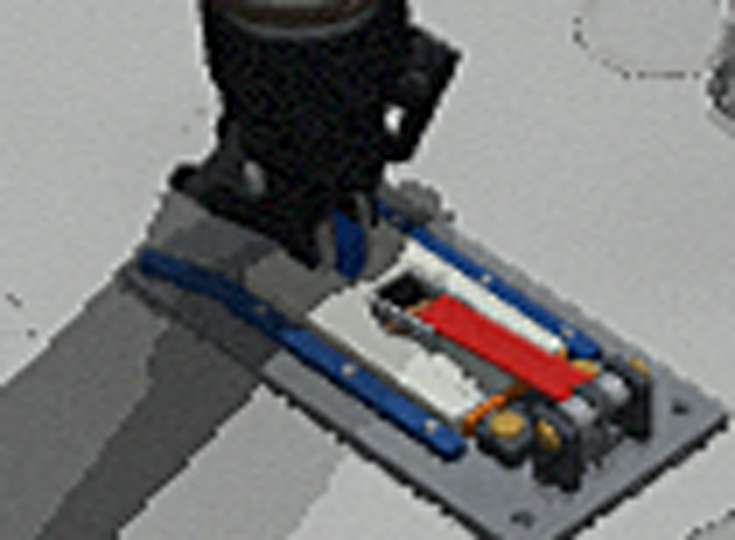

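View pics/a19t.png

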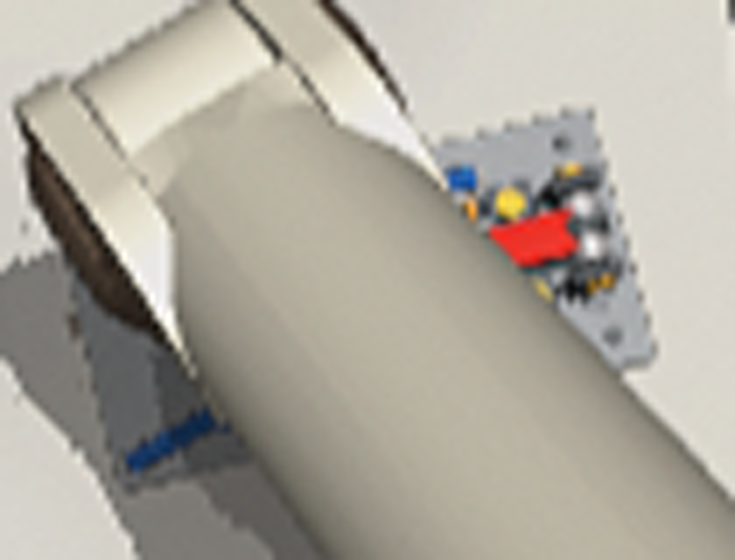

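The bar has moved in by about 2.6 mm in the top view, and the force jumped to 9 N for only 1 mm of motion, so it is home. I'll keep a light push and lower the carrier fully onto the bed before releasing.

Emit:
{"fn": "play_rows", "kwargs": {"rows": [[[-0.012,0,0.001,0,0,0],[-0.012,0,0.003,0,0,0],[-0.012,0,0.005,0,0,0],[-0.012,0,0.005,0,0,0],[-0.012,0,0.005,0,0,0]]]}}

```text
t: 16.35
eef_pos: [0.4991, -0.0423, 0.0431]
orientation: [[-0.272, 0.962, -0.001], [0.962, 0.272, 0.003], [0.003, 0.0, -1.0]]
ft_force: [-5.9, 8.8, 0.6]
gripper_width: 0.0106
```

```bash
python3 sp.py -.06 -.0013 .0145
```

```text
t 16.35 pos [ 0.4991 -0.0423  0.0431] ang 105.79 z [-0.001  0.003 -1.   ] F [-5.88  8.78  0.6 ] w 0.0106 q [ 0.71  0.68 -0.86  2.04  0.75  0.77 -0.33]
TCP in stage [-0.0492 -0.0015] origin -0.0032 underside 0.0141
F along stage [-10.05  -3.28   0.6 ] tq [ 1.655  1.237 -0.061]
shift [ 0.054  0.001 -0.002] turn [ 0.    -0.004  0.002] dist 0.0108 deg 0.2
```

Emit:
{"fn": "play_rows", "kwargs": {"rows": [[[-0.01,0,0,0,0,0],[-0.01,0,0,0,0,0],[-0.01,0,0,0,0,0],[-0.01,0,0,0,0,0],[-0.01,0,0,0,0,0]]], "hand": 40}}

```text
t: 16.85
eef_pos: [0.5001, -0.0448, 0.0434]
orientation: [[-0.271, 0.962, 0.0], [0.962, 0.271, 0.002], [0.002, 0.001, -1.0]]
ft_force: [0.2, -0.3, -0.1]
gripper_width: 0.0344
```

```bash
python3 w.py w20; python3 sp.py -.06 -.0013 .0145
```

```text
t 16.85 pos [ 0.5001 -0.0448  0.0434] ang 105.75 z [ 0.     0.002 -1.   ] F [ 0.2  -0.31 -0.06] w 0.0344 q [ 0.72  0.68 -0.85  2.04  0.75  0.77 -0.33]
t 16.9 pos [ 0.5    -0.0446  0.0433] ang 105.76 z [-0.     0.002 -1.   ] F [-0.1   0.17  0.22] w 0.0341 q [ 0.72  0.68 -0.85  2.04  0.75  0.77 -0.33]
TCP in stage [-0.0467 -0.0014] origin -0.0007 underside 0.0143
F along stage [-0.19 -0.05  0.22] tq [ 0.005  0.028 -0.047]
shift [ 0.067  0.    -0.001] turn [ 0.001 -0.003  0.001] dist 0.0133 deg 0.2
```

View pics/w20.png

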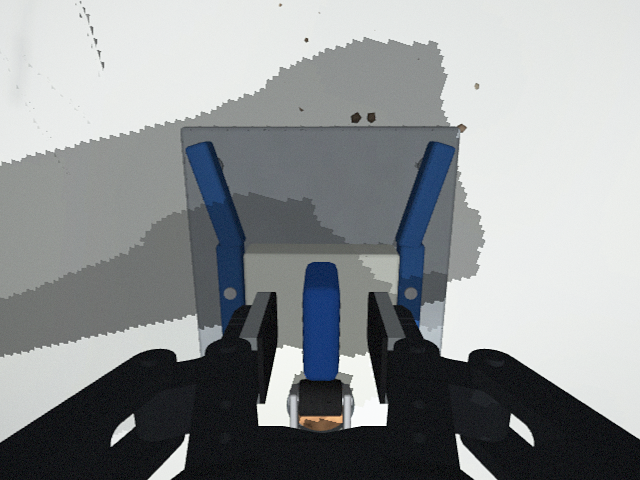

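Pads are clear on both sides of the tab, and the carrier's rear edge is square between the rails. I'll retreat upward.

Emit:
{"fn": "play_rows", "kwargs": {"rows": [[[0,0,-0.08,0,0,0],[0,0,-0.2,0,0,0],[0,0,-0.4,0,0,0],[0,0,-0.6,0,0,0],[0,0,-0.8,0,0,0]]]}}

```text
t: 17.4
eef_pos: [0.4997, -0.0445, 0.2057]
orientation: [[-0.273, 0.962, -0.0], [0.962, 0.273, 0.003], [0.002, 0.001, -1.0]]
ft_force: [0.2, -0.6, 1.2]
gripper_width: 0.034
```

Emit:
{"fn": "play_rows", "kwargs": {"rows": [[[-0.2,0,-0.05,0,0,0],[-0.4,0,-0.1,0,0,0],[-0.6,0,-0.15,0,0,0],[-0.75,0,-0.15,0,0,0],[-0.75,0,-0.15,0,0,0]]]}}

```text
t: 17.9
eef_pos: [0.5409, -0.1948, 0.2361]
orientation: [[-0.265, 0.964, 0.001], [0.964, 0.265, 0.001], [0.001, 0.001, -1.0]]
ft_force: [0.6, -0.6, -0.8]
gripper_width: 0.0341
```

Emit:
{"fn": "play_rows", "kwargs": {"rows": [[[0,0,0,0,0,0],[0,0,0,0,0,0]]]}}

```text
t: 18.1
eef_pos: [0.5408, -0.1943, 0.2367]
orientation: [[-0.266, 0.964, 0.001], [0.964, 0.266, 0.001], [0.0, 0.001, -1.0]]
ft_force: [0.5, -0.4, -0.2]
gripper_width: 0.0341
```

```bash
python3 w.py w21; python3 v.py a21; python3 -c "
import cv2;c=cv2.imread('pics/w21.png')[60:360,200:460];cv2.imwrite('pics/w21c.png',cv2.resize(c,None,fx=2.2,fy=2,interpolation=2))"
```

```text
t 18.1 pos [ 0.5408 -0.1943  0.2367] ang 105.42 z [ 0.001  0.001 -1.   ] F [ 0.55 -0.4  -0.23] w 0.0341 q [ 1.07  0.54 -1.05  1.74  0.51  1.16  0.15]
```

View pics/w21.png

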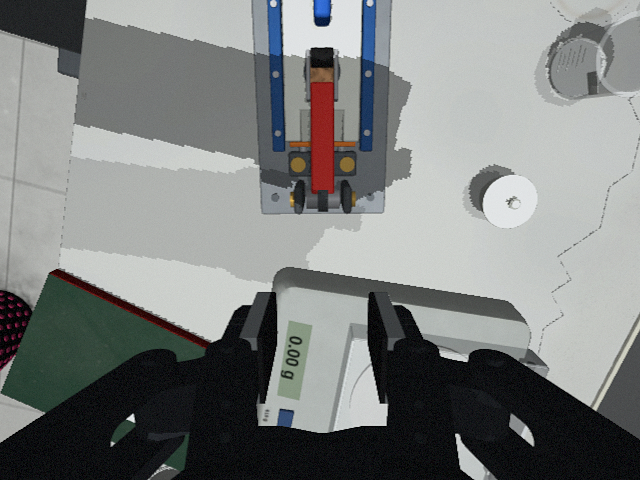

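View pics/a21s.png

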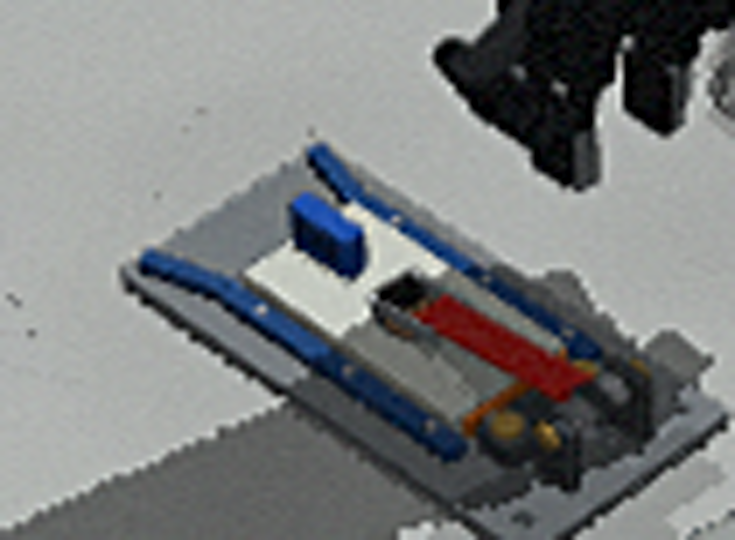

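View pics/a21t.png

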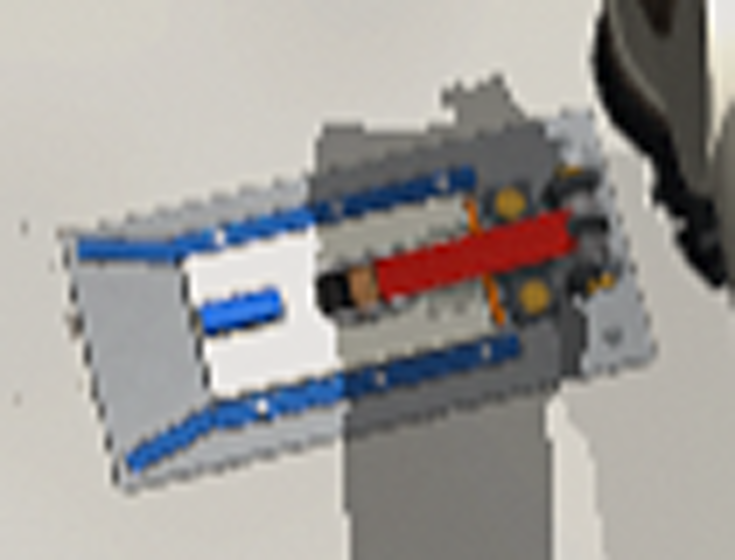

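The carrier sits square between the rails with the roller on it, and its nose is against the orange bar. I'll measure the bar's displacement against the earlier picture.

```bash
python3 - <<'E'
from sp import *;import pickle
def bar(p,reg=None):
    im=p["color"].astype(int);B,G,R=im[...,0],im[...,1],im[...,2]
    m=(R>110)&(G>.35*R)&(G<.68*R)&(B<.3*R)
    ys,xs=np.nonzero(m);out=[]
    for x,y in zip(xs,ys):
        q=tost(onz(p,(x+0.0,y+0.0),.024))
        if .03<q[0]<.062 and 0.010<abs(q[1])<.03: out.append([*q,R[y,x]])
    o=np.array(out)
    for sg in(1,-1):
        k=o[o[:,1]*sg>0]
        if len(k): print(sg,len(k),"x mean mm",(k[:,0].mean()*1e3).round(2))
for n in("s0","s8","a10","a21"):
    o=pickle.load(open(n+".pkl","rb"))
    for c in ("top","scene"): print(n,c);bar(o[c])
o=pickle.load(open("a21.pkl","rb"))["top"];T=lambda x,y:(280+x/7,235+y/7)
for u in[(185,262),(212,398)]: print("rear corner",tost(onz(o,T(*u),.030)).round(4))
for n in ("w3","w21"):
    s,p=pickle.load(open(n+".pkl","rb"));im=p["color"].astype(int);B,G,R=im[...,0],im[...,1],im[...,2]
    m=(R>110)&(G>.35*R)&(G<.68*R)&(B<.3*R);o=[]
    for y,x in zip(*np.nonzero(m)):
        q=tost(onz(p,(x,y),.026,s))
        if .03<q[0]<.062 and .010<abs(q[1])<.03:o.append(q)
    o=np.array(o)
    for sg in(1,-1):
        k=o[o[:,1]*sg>0]; 
        if len(k):print(n,sg,len(k),k[:,0].mean()*1e3)
# carrier fit in w21? rail ends for reference
E
python3 -c "
import cv2;c=cv2.imread('pics/w21.png')[20:220,250:400];cv2.imwrite('pics/w21d.png',cv2.resize(c,None,fx=5,fy=3,interpolation=2))"
```

```text
s0 top
1 3 x mean mm 47.99
-1 6 x mean mm 48.6
s0 scene
1 2 x mean mm 45.4
-1 5 x mean mm 45.58
s8 top
1 3 x mean mm 47.99
-1 6 x mean mm 48.6
s8 scene
1 3 x mean mm 46.13
-1 7 x mean mm 46.22
a10 top
1 3 x mean mm 47.99
-1 5 x mean mm 48.21
a10 scene
1 3 x mean mm 46.13
-1 6 x mean mm 45.91
a21 top
1 5 x mean mm 52.27
-1 7 x mean mm 52.31
a21 scene
-1 3 x mean mm 48.06
rear corner [-0.0678  0.0257]
rear corner [-0.0699 -0.0317]
w3 1 54 50.388426023668075
w3 -1 52 50.47596012435192
w21 1 80 53.541050681822504
w21 -1 87 53.544781407777464
```

View pics/w21d.png

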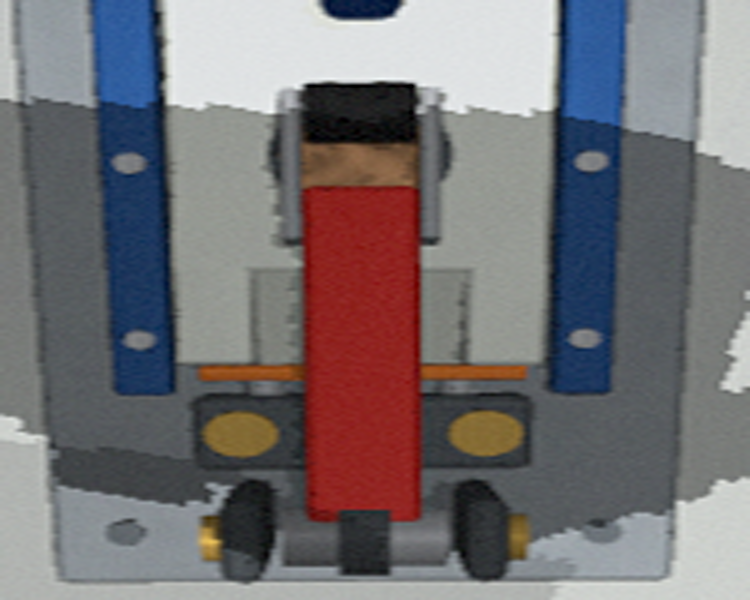

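The wrist view puts the bar 3.1 mm in and parallel on both sides. The nose is flush against it, the roller is on the carrier, and the robot is clear, so I'll hand in.

```bash
python3 -c "
from workcell import ctrl
print(ctrl.sign_off()); print(ctrl.sense()['t'])"
```

```text
the job is handed in; nothing more can be done
None
the job is handed in; nothing more can be done
```

The carrier is loaded in the clamping stage and I handed the job in at about 18 s. I gripped it by the tab, entered it between the rails and pushed it under the roller. I then slid it on until the stop bar was home, lowered it flat, let go and lifted clear.

**Last checks**
- **Stop bar:** it reads about 3.1 mm in from the wrist camera and 4 mm from the top camera, against a 3 mm travel. It is parallel on both sides, with the nose flush against it.
- **Roller and fit:** the roller sits on top of the carrier, and the carrier looks square between the rails. Lying flat I judged only from the pictures and the wrist force falling to about 0.6 N as it was lowered.
- **Forces:** my end-of-call wrist readings peaked at about 19 N along the push on the ramp. At the stop they were 9 to 10 N, part of which is friction. The force on the bar itself was not measured, and I did not read the hold-down arm's angle.
- **Bystanders:** I never touched them knowingly, but I did not re-measure their positions at the end.

**Disagreements**
- **Cameras:** the top and wrist cameras differed by 2 to 5 mm on where things stood, and the wrist fits put heights 5 to 7 mm low. I went by the wrist camera, which the grasp bore out, and set heights by touching the bed.
- **On the way in:** the nose rubbed lightly on one rail at the mouth, which I corrected by about 1.5 mm. Earlier on the bed I pressed down too hard, giving up to 9 N of friction, and eased off.

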